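# Wash up at the joystick tap

## Robot

A 6-joint arm with a two-finger parallel gripper is mounted at the origin on the work surface. World frame = base frame: x ahead of the robot, y to its left, z up, the work surface at z = 0. Lengths are in m, angles in degrees, forces in N, time in s.
With the tool pointing down it reaches from about 0.3 to 0.75 m from the base axis. Payload 8.5 kg.
Tool frame: the origin (TCP) lies between the finger pads; the fingertips stand 17 mm ahead of it and the grasp point (between the pads) lies 2 mm behind it; z points along the fingers, y is the direction in which the jaws open and shut (so a half turn about z gives the same grasp; the last joint's range is limited). The gripper opens to 85 mm and grips with 20 to 120 N. Pads are 22 mm wide; open, the fingers measure 114 mm over their backs; the gripper's body (76 mm by 85 mm) begins 54 mm behind the grasp point. The pads swing forward as they close: fully open they stand 13 mm farther back than shut.
Start: joints at [-82.179, 21.807, 74.336, -0, 83.858, -12.336], TCP at [0.19, -0.516, 0.248] pointing down, gripper open.
Joint ranges: [-178.18, 178.18], [-50.72, 133.34], [12.68, 142.11], [-81.47, 261.47], [9.98, 163.14], [-165.26, 165.26]. Speed limits (degrees/s): [136.94, 136.94, 180, 180, 180, 180].

## Interface

Orientations are given as a 3x3 rotation matrix whose columns are the frame's x, y, z axes.
In Python, from rig import readout, eyes, env gives the robot as it stands.
- The arm moves only by the tool arm_command, never from a script. Its argument "rows" is text: rows parted by semicolons, each of 7 numbers parted by spaces: the closure, from 0 (fully open) to 1 (shut), then the shift along the tool's x, y, z in mm, then the turn, a rotation vector about the tool's x, y, z in degrees. In form: grip dx dy dz rx ry rz; .... A call has 1 to 5 rows; each row shifts and turns the commanded pose from where the row before left it, along the tool's axes as they then stand; what a row does not reach is not made up. A row lasts 1/12 s, in which the tool goes at most 41.7 mm and 7.16 degrees, less where a joint would pass 70% of its speed; a pose out of reach is approached as far as the arm can. A call with a gripper value outside its range is refused whole. The fingers move at their own pace and stop on an object; "squeeze" is the grip in N (left out, the last holds). Time passes only in rows, so rows that do not move let the fingers close. It gives the time, the measured TCP pose, the force and the opening at its end, in the units of the state.
- readout.observe(): the state, without advancing time (a new reading comes with each control period).
- eyes.get_image(name): name is "scene" or "top" or "wrist"; returns the picture (420x560x3 uint8, red, green, blue); there is no depth.
- eyes.camera_model(name): a dict with "mtx" (3x3 intrinsics, pixels), "view" (4x4, takes a point from world to camera coordinates). Camera axes: x right, y up, looking along -z (the intrinsics and any distortion apply to the point x, -y, -z); pixel columns grow to the right and rows downward; lengths in m; the calibration is good to about 2 mm. A picture is of the moment at which its call begins: read the wrist's pose just before it. camera_model takes no time and is no camera call; for the wrist camera it gives the pose at the moment of the call.
- env.close_job(): hands the job in, once; it reports no verdict.
The state is a dict: "time_s": time; "q": joint angles; "qvel": joint speeds; "joint_efforts": joint torques, N m; "position": TCP position; "tool_rot": TCP orientation; "ft_force": force on the tool from outside, world axes, zero at the start; "wrist_torque": the same for the moment, N m; "grip_width": finger opening in m.
Only numpy, scipy, OpenCV 4.12 (cv2) and the standard library are available. Lean on these libraries where they do the work, as an engineer would, in place of code of your own. Each camera call takes 0.05 s, during which the arm holds its last target. There are 200 camera calls.

## Task

Wash up the steel beaker and all the coloured tumblers: first scrub the inside of the beaker with the long brush, down to the bottom at least three times, pulling it nearly up to the mouth in between. Then stand the beaker and every tumbler upright in the white rinse tray, and with all of them in it tilt the tap's joystick towards its blue mark (cold; never run the hot side, the red mark) and hold it well over for a good two seconds before letting it spring back upright. Last, stand the beaker and every tumbler upright on the wooden serving board, leave the brush standing in its blue pot, and leave everything else on the worktop where it was.

Things in the scene. Friction and masses are not known exactly. Their poses are not given: they have to be found in the camera images.
- beaker: straight-sided steel beaker, open at the top, 120 mm tall, 66 mm outside and 60 mm inside diameter, inner floor 6 mm above its underside, heavy base, about 0.30 kg. Origin: centre of its underside, z up along its axis.
- tumbler_yellow: yellow plastic tumbler, open at the top, 100 mm tall, 58 mm wide at the rim tapering to 54 mm at the foot, heavy base, about 0.18 kg. Origin: centre of its underside, z up along its axis. May be absent (None).
- tumbler_orange: orange plastic tumbler, open at the top, 100 mm tall, 58 mm wide at the rim tapering to 54 mm at the foot, heavy base, about 0.18 kg. Origin: centre of its underside, z up along its axis. May be absent (None).
- tumbler_green: green plastic tumbler, open at the top, 100 mm tall, 58 mm wide at the rim tapering to 54 mm at the foot, heavy base, about 0.18 kg. Origin: centre of its underside, z up along its axis. May be absent (None).
- brush: long brush standing head down in the blue pot, 190 mm long: stiff round white-and-grey head, 29 mm across, over the lower 80 mm, thin neck, red round handle, 18 mm across, from 105 to 190 mm above its lower end; 0.08 kg. Origin: centre of its lower (head) end; z along it towards the handle. The head is narrower than the beaker and need not press on the walls.
- brush_tip (a point): the lower end of the brush head (same point as the brush's origin)
- brush_grip (a point): point on the axis of the brush's handle, 165 mm from the head end: where to grip
- pot: blue ceramic pot fixed to the worktop, open at the top, 75 mm tall, 72 mm outside and 64 mm inside diameter, inner floor 6 mm up. Origin: centre of its underside.
- rinse_tray: white rinse tray fixed to the worktop, 220 mm (its x) by 210 mm (its y), walls 5 mm thick and 30 mm high, inner floor 5 mm above the worktop; along its +x edge a chrome spray bar with three nozzles, up to 80 mm high. Holds four vessels in two rows. Origin: centre of its underside.
- wood_board: flat reddish-brown wooden serving board fixed to the worktop, 220 mm (its x) by 210 mm (its y), 8 mm thick, no rim. Holds four vessels in two rows. Origin: centre of its underside.
- tap: tap control: round black base 80 mm in diameter, 22 mm high, fixed to the worktop, with an upright steel joystick in the middle. Its x axis points from the red mark to the blue mark. Origin: centre of its underside; the stick pivots 30 mm above that.
- blue_mark (a point): the blue dot on top of the tap's base, 31 mm from the base's axis; the red dot lies on the far side of the stick
- knob (a point): middle of the joystick's knob (steel ball, 30 mm in diameter, its top 120 mm above the worktop), 75 mm above the stick's pivot along the stick
- stick_tilt (a joint): joystick tilt in rad: 0 upright, positive towards the blue mark, negative towards the red mark; stops at +-0.5; 'well over' is more than 0.28; spring 0.8 N m/rad brings it back to 0
- stick_cross (a joint): joystick tilt at right angles to that, in rad, 0 upright, same spring and stops; positive towards the tap's -y side
- soap: Clear soap bottle with a white cap, 170 mm tall, 56 mm wide. Bystander, loose: leave it where it is. Origin: centre of its underside.
- sponge: Yellow sponge with a green scouring side, 60 x 90 x 30 mm. Bystander, loose: leave it where it is. Origin: centre of its underside.
- jar: Amber glass jar with a wooden lid, 90 mm tall, 68 mm wide. Bystander, loose: leave it where it is. Origin: centre of its underside.
- mug: White mug, 90 mm tall, 80 mm wide. Bystander, loose: leave it where it is. Origin: centre of its underside.
- tin: Red tin, 100 mm tall, 72 mm wide. Bystander, loose: leave it where it is. Origin: centre of its underside.
- bowl: Blue bowl, 50 mm tall, 110 mm wide. Bystander, loose: leave it where it is. Origin: centre of its underside.
There are look-alikes about, which are no part of the job. There is more than one size of the brush; the job needs the middle-sized.

How it is judged (in metres and radians):
On the way, in this order (a step that is already met when the one before it is completed fails the run):
1. brush head at the bottom of the beaker (first time) (horizontal distance between brush_tip and beaker below 0.032 m and z of brush_tip in the frame of beaker below 0.035 m and angle between beaker's own z axis and vertical below 0.3 rad), for 0.1 s.
2. brush pulled up towards the mouth (z of brush_tip in the frame of beaker above 0.075 m), for 0.1 s.
3. brush at the bottom a second time (all of step 1), for 0.1 s.
4. brush pulled up again (z of brush_tip in the frame of beaker above 0.075 m), for 0.1 s.
5. brush at the bottom a third time (all of step 3), for 0.1 s.
6. with the beaker and all tumblers upright in the rinse tray, the joystick is held over towards blue for 2 s (value of joint stick_tilt above 0.28 rad and value of joint stick_cross between -0.25 and 0.25 rad and angle between each of tumbler_yellow, tumbler_orange, tumbler_green, beaker's own z axis and vertical below 0.15 rad and z of tumbler_yellow in the frame of rinse_tray between 0 and 0.02 m and x of tumbler_yellow in the frame of rinse_tray between -0.095 and 0.095 m and y of tumbler_yellow in the frame of rinse_tray between -0.09 and 0.09 m and z of tumbler_orange in the frame of rinse_tray between 0 and 0.02 m and x of tumbler_orange in the frame of rinse_tray between -0.095 and 0.095 m and y of tumbler_orange in the frame of rinse_tray between -0.09 and 0.09 m and z of tumbler_green in the frame of rinse_tray between 0 and 0.02 m and x of tumbler_green in the frame of rinse_tray between -0.095 and 0.095 m and y of tumbler_green in the frame of rinse_tray between -0.09 and 0.09 m and z of beaker in the frame of rinse_tray between 0 and 0.02 m and x of beaker in the frame of rinse_tray between -0.095 and 0.095 m and y of beaker in the frame of rinse_tray between -0.09 and 0.09 m), for 2 s.
At the end, for the whole second after the job is handed in: The beaker and every tumbler stand upright (within 0.15 rad) and at rest on the wooden serving board; the brush stands head down in its blue pot; the joystick is back upright (within 0.08 rad); no bystander is more than 50 mm from where it began (angle between each of tumbler_yellow, tumbler_orange, tumbler_green, beaker's own z axis and vertical below 0.15 rad and z of tumbler_yellow in the frame of wood_board between 0 and 0.02 m and x of tumbler_yellow in the frame of wood_board between -0.095 and 0.095 m and y of tumbler_yellow in the frame of wood_board between -0.09 and 0.09 m and linear speed of each of tumbler_yellow, tumbler_orange, tumbler_green, beaker below 0.03 m/s and z of tumbler_orange in the frame of wood_board between 0 and 0.02 m and x of tumbler_orange in the frame of wood_board between -0.095 and 0.095 m and y of tumbler_orange in the frame of wood_board between -0.09 and 0.09 m and z of tumbler_green in the frame of wood_board between 0 and 0.02 m and x of tumbler_green in the frame of wood_board between -0.095 and 0.095 m and y of tumbler_green in the frame of wood_board between -0.09 and 0.09 m and z of beaker in the frame of wood_board between 0 and 0.02 m and x of beaker in the frame of wood_board between -0.095 and 0.095 m and y of beaker in the frame of wood_board between -0.09 and 0.09 m and horizontal distance between brush_tip and pot below 0.032 m and z of brush_tip in the frame of pot below 0.035 m and angle between brush's own z axis and vertical below 0.6 rad and value of joint stick_tilt between -0.08 and 0.08 rad and value of joint stick_cross between -0.08 and 0.08 rad and distance of each of soap, sponge, jar, mug, tin, bowl from where it was at the start of the episode below 0.05 m); the robot touches nothing.
It fails at once if the joystick is tilted towards the red mark (more than 0.2 rad) (value of joint stick_tilt below -0.2 rad).
It fails at once if a bystander is knocked over (angle between any of soap, sponge, jar, mug, tin, bowl's own z axis and vertical above 0.6 rad).
Of tumbler_yellow, tumbler_orange, tumbler_green only 1 to 2 are there at a start; the rules pass over those that are not, and their reading is None.
At some moment in a run one of tumbler_yellow, tumbler_orange, tumbler_green, beaker may be knocked a few centimetres aside while the robot is not near it.
It also fails if it takes over 210 s, if anything falls off the work surface, if the arm or the gripper's body presses on something with over 40 N, if the wrist force passes 120 N, or if a joint passes its speed limit or range.

## Working session

There is one attempt and no reset: what is moved stays moved. The work goes in short steps, Python scripts to look and compute and a tool call to move; the robot and the scene stay as the last step left them, time stands still between calls to the robot, and variables do not carry over. Pictures are saved under pics/ and viewed, about 12 in all and at most 16, crops included, and the job is handed in when it is done.

Besides the shell and the picture viewer there is one more tool, called after "Call:" as name(argument=value, ...), one argument or row to a line, values as JSON. arm_command: Moves the arm, as the interface text tells. Its arguments: {"type":"object","properties":{"rows":{"type":"string"},"squeeze":{"type":"number"}},"required":["rows"]}

```bash
ls; mkdir -p pics
cat > h.py <<'E'
import numpy as np, cv2
from rig import readout, eyes, env
def pix(n,u,v,z):
    c=eyes.camera_model(n); K=np.array(c['mtx']); V=np.array(c['view'])
    d=np.linalg.inv(K)@np.array([u,v,1.]); d=np.array([d[0],-d[1],-d[2]])
    R=V[:3,:3]; o=-R.T@V[:3,3]; w=R.T@d
    return o+w*(z-o[2])/w[2]
def proj(n,p):
    c=eyes.camera_model(n); K=np.array(c['mtx']); V=np.array(c['view'])
    q=V[:3,:3]@np.array(p)+V[:3,3]; q=K@np.array([q[0],-q[1],-q[2]]); return q[:2]/q[2]
def snap(n,f,crop=None,s=1):
    im=eyes.get_image(n); im=np.array(im)[:,:,::-1]
    cv2.imwrite('pics/raw_'+f,im)
    if crop: im=im[crop[1]:crop[3],crop[0]:crop[2]]
    if s!=1: im=cv2.resize(im,None,fx=s,fy=s,interpolation=cv2.INTER_CUBIC)
    cv2.imwrite('pics/'+f,im); return im
E
python3 - <<'E'
from h import *
snap('scene','s0.png',s=1.42); snap('top','t0.png',s=1.42)
for n in('scene','top','wrist'):
    c=eyes.camera_model(n); print(n,c)
s=readout.observe(); print(s)
E
```

```text
pics
scene {'mtx': array([[515.4664669 ,   0.        , 282.75205323],
       [  0.        , 515.4664669 , 211.90360043],
       [  0.        ,   0.        ,   1.        ]]), 'view': array([[-0.77985673,  0.62589997,  0.00852705,  0.36976819],
       [-0.45594388, -0.57732351,  0.67735717,  0.16023618],
       [ 0.4288807 ,  0.52435369,  0.73560489, -1.64978551],
       [ 0.        ,  0.        ,  0.        ,  1.        ]])}
top {'mtx': array([[507.38957652,   0.        , 280.80523945],
       [  0.        , 507.38957652, 216.39790396],
       [  0.        ,   0.        ,   1.        ]]), 'view': array([[ 1.04017445e-02, -9.99945136e-01, -1.23678363e-03,
         4.24337345e-02],
       [ 9.92563516e-01,  1.01749262e-02,  1.21301842e-01,
        -4.96322146e-01],
       [-1.21282603e-01, -2.48933708e-03,  9.92614897e-01,
        -1.43122615e+00],
       [ 0.00000000e+00,  0.00000000e+00,  0.00000000e+00,
         1.00000000e+00]])}
wrist {'mtx': array([[305.85565783,   0.        , 281.30252426],
       [  0.        , 305.85565783, 213.49040364],
       [  0.        ,   0.        ,   1
[... 356 characters left out ...]
73e-04,
        8.38587393e+01, -1.23342762e+01]), 'qvel': array([ 0.01030049, -0.11928114, -0.04629307, -0.04899428,  0.09524268,
       -0.05811568]), 'joint_efforts': array([ 3.22001026e-03, -4.49223876e+01, -2.31655508e+01, -1.84771020e-04,
        3.64260071e-03,  1.85157216e-05]), 'position': array([ 0.18947322, -0.51608235,  0.24778547]), 'tool_rot': array([[ 9.38770421e-01,  3.44543263e-01, -1.90578248e-04],
       [ 3.44543216e-01, -9.38769585e-01,  1.27963445e-03],
       [ 2.61980365e-04, -1.26694541e-03, -9.99999163e-01]]), 'ft_force': array([-0.48160263,  1.46223339,  0.23360395]), 'wrist_torque': array([ 0.03092477,  0.00908358, -0.00128197]), 'grip_width': 0.08572975176593658}
```

View pics/s0.png

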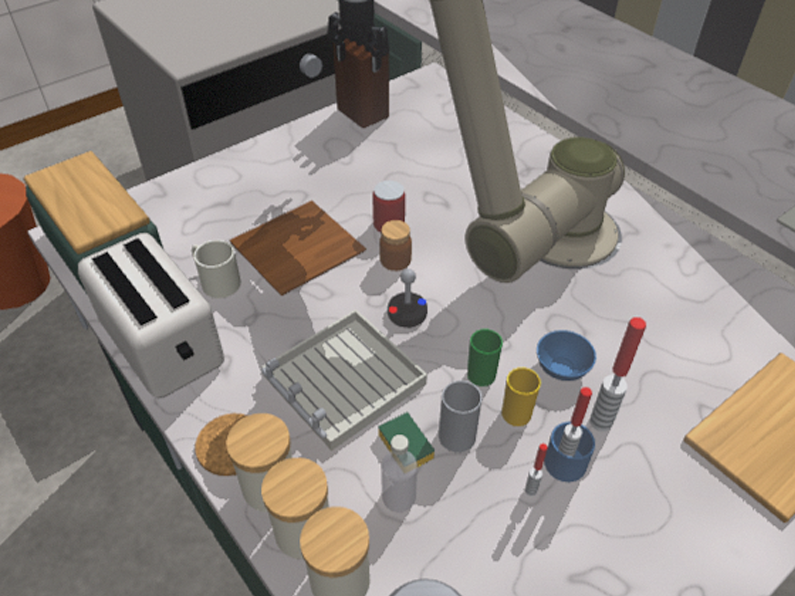

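View pics/t0.png

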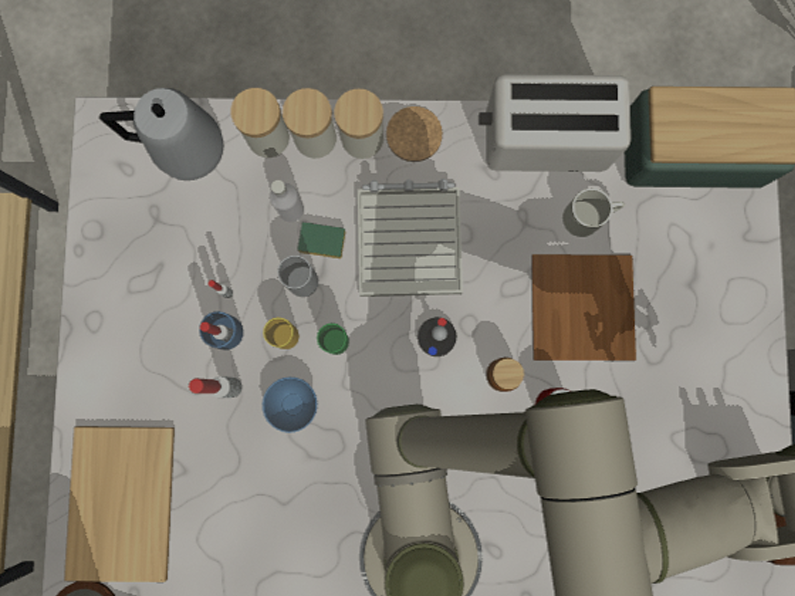

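The pot brush (the middle-sized one) is at about (220,330) in the top picture at 1.42 scale. The beaker is at (298,272), yellow at (281,333), green at (333,338), the tray at (409,241), the tap at (437,336) and the board at (583,307). I'll enlarge the part with the vessels.

Run:
```python
from h import *
im=cv2.imread('pics/raw_t0.png')
c=im[165:265,130:330]; c=cv2.resize(c,None,fx=4,fy=4,interpolation=cv2.INTER_CUBIC); cv2.imwrite('pics/t0c.png',c)
g=lambda x,y:(x/1.42,y/1.42)
for n,x,y,z in [('beaker',298,271,.12),('yel',281,331,.1),('grn',333,336,.1),('pot',221,330,.075),('brushtop',204,327,.18),('tray1',358,190,.03),('tray2',459,190,.03),('tray3',460,293,.03),('tray4',358,293,.03),('b1',532,255,.008),('b2',632,254,.008),('b3',635,360,.008),('b4',533,360,.008),('tapbase',437,336,.022),('knob',441,333,.105),('blue',432,351,.022),('red',442,322,.022),('jar',505,374,.09),('soap',278,186,.17),('mug',592,210,.09),('big',197,386,.2),('bowl',290,404,.05),('smallbrush',214,285,.1)]:
    print(n,pix('top',*g(x,y),z).round(3))
```

```text
beaker [0.553 0.241 0.12 ]
yel [0.439 0.273 0.1  ]
grn [0.43  0.173 0.1  ]
pot [0.442 0.395 0.075]
brushtop [0.438 0.4   0.18 ]
tray1 [0.74  0.134 0.03 ]
tray2 [ 0.742 -0.075  0.03 ]
tray3 [ 0.526 -0.077  0.03 ]
tray4 [0.524 0.131 0.03 ]
b1 [ 0.611 -0.228  0.008]
b2 [ 0.615 -0.436  0.008]
b3 [ 0.395 -0.436  0.008]
b4 [ 0.393 -0.227  0.008]
tapbase [ 0.439 -0.031  0.022]
knob [ 0.438 -0.034  0.105]
blue [ 0.408 -0.021  0.022]
red [ 0.468 -0.041  0.022]
jar [ 0.361 -0.158  0.09 ]
soap [0.705 0.276 0.17 ]
mug [ 0.686 -0.333  0.09 ]
big [0.331 0.402 0.2  ]
bowl [0.299 0.26  0.05 ]
smallbrush [0.527 0.406 0.1  ]
```

View pics/t0c.png

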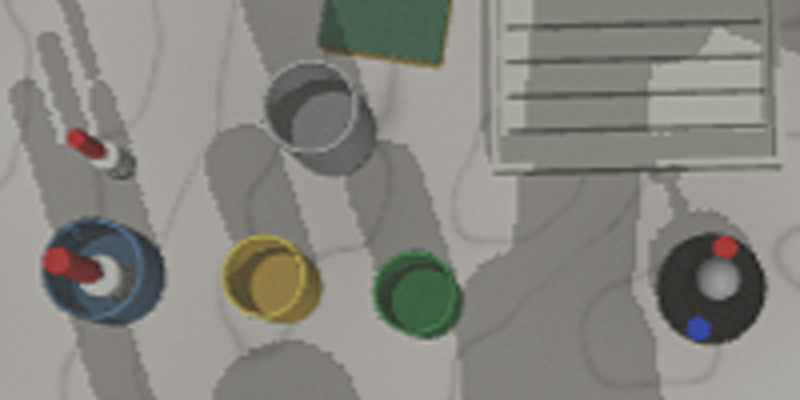

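The crop gives rim centres in its own pixels: beaker (311,106), yellow (266,276), green (417,293) and pot (99,268). The brush handle runs from (57,261) to about (92,269). The knob is at (718,277), with blue at (699,328) and red at (725,247).

Run:
```python
from h import *
g=lambda x,y:(130+x/4-.4,165+y/4-.4)
for n,x,y,z in [('beaker',311,106,.12),('yel',266,276,.1),('grn',417,293,.1),('pot',99,268,.075),('brushtop',58,261,.192),('brushneck',100,271,.108),('knob',718,277,.107),('blue',699,328,.022),('red',725,247,.022)]:
    print(n,pix('top',*g(x,y),z).round(3))
# scene check: displayed px /1.42
for n,u,v,z in [('beaker',461,398,.12),('yel',522,383,.1),('grn',486,343,.1),('pot',572,437,.075),('brushtop',585,394,.19),('knob',407,276,.105),('blue',422,301,.022)]:
    print('scene',n,pix('scene',u/1.42,v/1.42,z).round(3))
```

```text
beaker [0.552 0.248 0.12 ]
yel [0.438 0.278 0.1  ]
grn [0.427 0.175 0.1  ]
pot [0.444 0.399 0.075]
brushtop [0.438 0.396 0.192]
brushneck [0.439 0.39  0.108]
knob [ 0.44  -0.03   0.107]
blue [ 0.41  -0.021  0.022]
red [ 0.469 -0.04   0.022]
scene beaker [0.555 0.254 0.12 ]
scene yel [0.443 0.285 0.1  ]
scene grn [0.431 0.184 0.1  ]
scene pot [0.441 0.402 0.075]
scene brushtop [0.439 0.399 0.19 ]
scene knob [ 0.439 -0.028  0.105]
scene blue [ 0.407 -0.018  0.022]
```

Call:
arm_command(
  rows="0 0 0 -18 0 0 4.03; 0 0 0 -18 0 0 4.03; 0 0 0 -18 0 0 4.03; 0 0 0 -18 0 0 4.03; 0 0 0 -18 0 0 4.03",
  squeeze=60,
)

```text
time_s: 0.52
position: [0.1895, -0.5161, 0.3388]
tool_rot: [[1.0, -0.003, -0.0], [-0.003, -1.0, 0.001], [-0.0, -0.001, -1.0]]
ft_force: [0.3, -0.0, 0.7]
grip_width: 0.0856
```

Call:
arm_command(
  rows="0 10 -38 0 0 0 0; 0 10 -38 0 0 0 0; 0 10 -38 0 0 0 0; 0 10 -38 0 0 0 0; 0 10 -38 0 0 0 0",
)

```text
time_s: 0.93
position: [0.2395, -0.3243, 0.3379]
tool_rot: [[1.0, -0.0, -0.0], [-0.0, -1.0, 0.001], [-0.0, -0.001, -1.0]]
ft_force: [1.2, 0.1, 0.5]
grip_width: 0.0854
```

Call:
arm_command(
  rows="0 10 -38 0 0 0 0; 0 10 -38 0 0 0 0; 0 10 -38 0 0 0 0; 0 10 -38 0 0 0 0; 0 10 -38 0 0 0 0",
)

```text
time_s: 1.35
position: [0.2892, -0.1344, 0.3382]
tool_rot: [[1.0, -0.001, 0.0], [-0.001, -1.0, 0.0], [0.0, -0.0, -1.0]]
ft_force: [1.6, -0.2, 0.8]
grip_width: 0.0853
```

Call:
arm_command(
  rows="0 10 -38 0 0 0 0; 0 10 -38 0 0 0 0; 0 10 -38 0 0 0 0; 0 10 -38 0 0 0 0; 0 10 -38 0 0 0 0",
)

```text
time_s: 1.77
position: [0.3391, 0.0558, 0.3384]
tool_rot: [[1.0, -0.0, 0.0], [-0.0, -1.0, -0.0], [0.0, 0.0, -1.0]]
ft_force: [1.4, -1.9, 0.0]
grip_width: 0.0853
```

Call:
arm_command(
  rows="0 10 -38 0 0 0 0; 0 10 -38 0 0 0 0; 0 10 -38 0 0 0 0; 0 10 -38 0 0 0 0; 0 10 -38 0 0 0 0",
)

```text
time_s: 2.18
position: [0.3892, 0.246, 0.3381]
tool_rot: [[1.0, 0.001, -0.0], [0.001, -1.0, -0.0], [-0.0, 0.0, -1.0]]
ft_force: [1.4, -0.9, 0.9]
grip_width: 0.0856
```

Call:
arm_command(
  rows="0 10 -36 0 0 0 0; 0 10 -36 0 0 0 0; 0 10 -36 0 0 0 0; 0 10 -30 0 0 0 0; 0 0 0 0 0 0 0",
)

```text
time_s: 2.6
position: [0.43, 0.3858, 0.3361]
tool_rot: [[1.0, 0.004, -0.002], [0.004, -1.0, -0.0], [-0.002, 0.0, -1.0]]
ft_force: [1.4, 0.7, -0.1]
grip_width: 0.0853
```

Run:
```python
from h import *
snap('wrist','w1.png',s=1.42)
s=readout.observe(); print(s['position'],s['q'])
V=eyes.camera_model('wrist')['view']; print(-V[:3,:3].T@V[:3,3])
for p in [(.439,.397,.196),(.442,.4,.075),(.552,.25,.12),(.44,.281,.1)]: print(p,proj('wrist',p)*1.42)
```

```text
[0.42952871 0.38366124 0.3365475 ] [2.99961507e+01 2.21310963e+01 5.94582993e+01 8.16720152e-03
 9.85600407e+01 1.19841709e+02]
[0.50861    0.38327386 0.46293942]
(0.439, 0.397, 0.196) [377.15923402 276.03076684]
(0.442, 0.4, 0.075) [380.20903939 238.66415421]
(0.552, 0.25, 0.12) [584.31539566  97.37687195]
(0.44, 0.281, 0.1) [520.09368857 246.33495508]
```

View pics/w1.png

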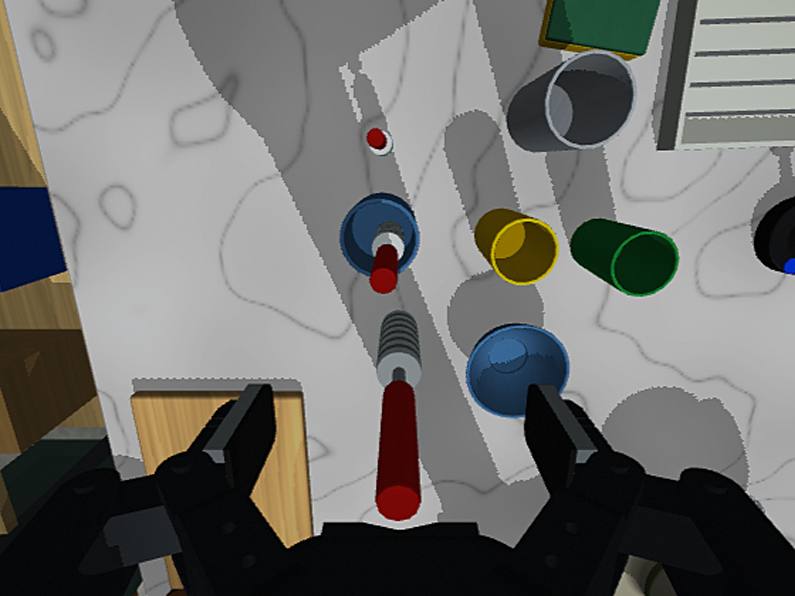

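The wrist view shows the pot brush's handle top at (383,281), the pot rim centre at (380,235), the beaker rim at (590,100), yellow at (524,250) and green at (644,262).

Run:
```python
from h import *
for n,u,v,z in [('brushtop',383,281,.196),('brushneck',385,249,.112),('pot',380,236,.075),('beaker',590,100,.12),('yel',524,250,.1),('grn',644,262,.1),('bigtop',398,502,.24),('bigneck',400,383,.14)]: print(n,pix('wrist',u/1.42,v/1.42,z).round(4))
```

```text
brushtop [0.4357 0.3933 0.196 ]
brushneck [0.4399 0.3946 0.112 ]
pot [0.4444 0.4002 0.075 ]
beaker [0.5503 0.2457 0.12  ]
yel [0.4369 0.2774 0.1   ]
grn [0.4267 0.174  0.1   ]
bigtop [0.3023 0.3836 0.24  ]
bigneck [0.3325 0.3822 0.14  ]
```

Call:
arm_command(
  rows="0 8 -10 20 0 0 0; 0 0 0 38 0 0 0; 0 0 0 38 0 0 0; 0 0 0 38 0 0 0; 0 0 0 32 0 0 0",
)

```text
time_s: 3.07
position: [0.4366, 0.3903, 0.1702]
tool_rot: [[1.0, -0.001, -0.002], [-0.001, -1.0, -0.001], [-0.002, 0.001, -1.0]]
ft_force: [0.2, -0.1, -0.8]
grip_width: 0.0854
```

Call:
arm_command(
  rows="1 0 0 0 0 0 0; 1 0 0 0 0 0 0; 1 0 0 0 0 0 0; 1 0 0 0 0 0 0; 1 0 0 0 0 0 0",
)

```text
time_s: 3.48
position: [0.438, 0.392, 0.1745]
tool_rot: [[1.0, 0.0, 0.003], [0.0, -1.0, 0.002], [0.003, -0.002, -1.0]]
ft_force: [-0.1, 0.2, 0.4]
grip_width: 0.0255
```

Call:
arm_command(
  rows="1 0 0 0 0 0 0; 1 0 0 0 0 0 0; 1 0 0 0 0 0 0; 1 0 0 0 0 0 0; 1 0 0 0 0 0 0",
)

```text
time_s: 3.9
position: [0.438, 0.3923, 0.1741]
tool_rot: [[1.0, 0.0, 0.003], [0.0, -1.0, 0.002], [0.003, -0.002, -1.0]]
ft_force: [-0.3, 1.0, 6.7]
grip_width: 0.0168
```

Call:
arm_command(
  rows="1 0 0 -30 0 0 0; 1 0 0 -30 0 0 0; 1 0 0 -30 0 0 0; 1 0 0 -30 0 0 0; 1 0 0 -35 0 0 0",
)

```text
time_s: 4.32
position: [0.4368, 0.3914, 0.3285]
tool_rot: [[1.0, 0.0, -0.001], [0.0, -1.0, -0.001], [-0.001, 0.001, -1.0]]
ft_force: [0.0, 0.2, 0.0]
grip_width: 0.0167
```

Call:
arm_command(
  rows="1 22.5 29 0 0 0 0; 1 22.5 29 0 0 0 0; 1 22.5 29 0 0 0 0; 1 0 0 0 0 0 0; 1 0 0 0 0 0 0",
)

```text
time_s: 4.73
position: [0.5057, 0.3034, 0.3273]
tool_rot: [[1.0, -0.003, -0.0], [-0.003, -1.0, -0.0], [-0.0, 0.0, -1.0]]
ft_force: [-0.2, -0.0, -1.1]
grip_width: 0.017
```

Run:
```python
from h import *
snap('wrist','w2.png',s=1.42)
s=readout.observe(); print(s['position'],s['grip_width'])
p=s['position']; 
for q in [(.5503,.2457,.12),p-[0,0,.168],p-[0,0,.088]]: print(q,proj('wrist',q)*1.42)
```

```text
[0.50494656 0.30443141 0.32745173] 0.016593397722830826
(0.5503, 0.2457, 0.12) [476.33941132 207.97762198]
[0.50494656 0.30443141 0.15945173] [398.56783029 279.7631472 ]
[0.50494656 0.30443141 0.23945173] [398.22217808 319.15462275]
```

View pics/w2.png

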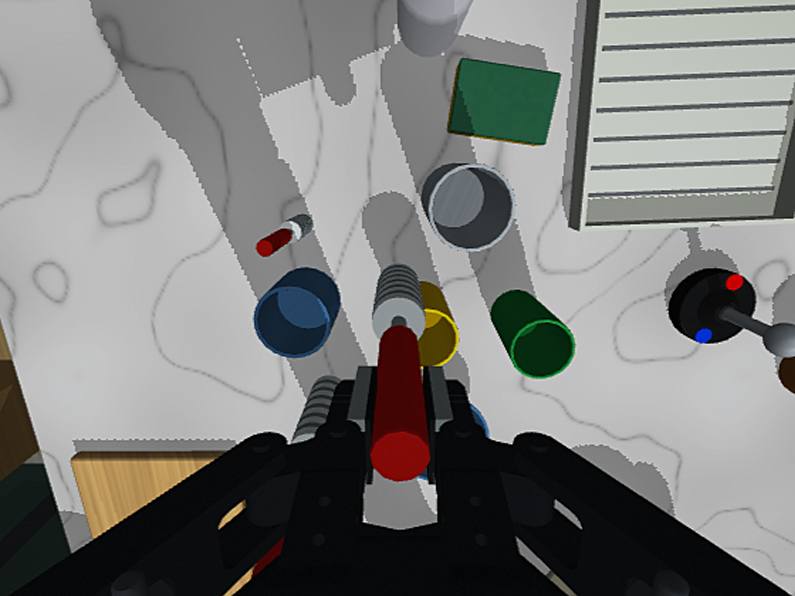

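The brush hangs vertically with its head at about (398,275). The beaker rim is centred at (471,206), so the beaker is near (.551,.249). I'll scrub now.

Call:
arm_command(
  rows="1 23 27.5 0 0 0 0; 1 23 28 0 0 0 0; 1 0 0 0 0 0 0; 1 0 0 0 0 0 0; 1 0 0 20 0 0 0",
)

```text
time_s: 5.2
position: [0.5512, 0.2506, 0.3107]
tool_rot: [[1.0, 0.001, 0.007], [0.001, -1.0, 0.002], [0.007, -0.002, -1.0]]
ft_force: [0.6, 0.5, -0.7]
grip_width: 0.0167
```

Call:
arm_command(
  rows="1 0 0 30 0 0 0; 1 0 0 30 0 0 0; 1 0 0 30 0 0 0; 1 0 0 25 0 0 0; 1 0 0 7 0 0 0",
)

```text
time_s: 5.62
position: [0.5484, 0.2505, 0.1818]
tool_rot: [[1.0, 0.002, -0.006], [0.002, -1.0, -0.001], [-0.006, 0.001, -1.0]]
ft_force: [0.3, -0.5, -0.6]
grip_width: 0.0168
```

Call:
arm_command(
  rows="1 0 0 0 0 0 0; 1 0 0 0 0 0 0; 1 0 0 0 0 0 0; 1 0 0 0 0 0 0",
)

```text
time_s: 5.95
position: [0.5514, 0.2497, 0.1872]
tool_rot: [[1.0, 0.001, 0.003], [0.001, -1.0, 0.001], [0.003, -0.001, -1.0]]
ft_force: [-0.4, 0.3, 0.0]
grip_width: 0.0161
```

Call:
arm_command(
  rows="1 0 0 -30 0 0 0; 1 0 0 -30 0 0 0; 1 0 0 -22 0 0 0; 1 0 0 0 0 0 0; 1 0 0 0 0 0 0",
)

```text
time_s: 6.37
position: [0.5512, 0.2494, 0.2692]
tool_rot: [[1.0, 0.0, 0.004], [0.0, -1.0, 0.001], [0.004, -0.001, -1.0]]
ft_force: [0.7, 0.3, -2.4]
grip_width: 0.0164
```

Call:
arm_command(
  rows="1 0 0 30 0 0 0; 1 0 0 30 0 0 0; 1 0 0 22 0 0 0; 1 0 0 0 0 0 0; 1 0 0 0 0 0 0",
)

```text
time_s: 6.78
position: [0.5505, 0.2491, 0.1844]
tool_rot: [[1.0, 0.0, -0.003], [0.0, -1.0, -0.001], [-0.003, 0.001, -1.0]]
ft_force: [0.2, -0.1, -0.2]
grip_width: 0.0163
```

Call:
arm_command(
  rows="1 0 0 0 0 0 0; 1 0 0 0 0 0 0; 1 0 0 0 0 0 0",
)

```text
time_s: 7.03
position: [0.5514, 0.2494, 0.1868]
tool_rot: [[1.0, 0.0, 0.003], [0.0, -1.0, 0.001], [0.003, -0.001, -1.0]]
ft_force: [0.7, 0.2, -0.7]
grip_width: 0.0163
```

Call:
arm_command(
  rows="1 0 0 -30 0 0 0; 1 0 0 -30 0 0 0; 1 0 0 -22 0 0 0; 1 0 0 0 0 0 0; 1 0 0 0 0 0 0",
)

```text
time_s: 7.45
position: [0.5512, 0.2493, 0.269]
tool_rot: [[1.0, 0.0, 0.003], [0.0, -1.0, 0.001], [0.003, -0.001, -1.0]]
ft_force: [-0.0, -1.0, -1.6]
grip_width: 0.0163
```

Call:
arm_command(
  rows="1 0 0 30 0 0 0; 1 0 0 30 0 0 0; 1 0 0 22 0 0 0; 1 0 0 0 0 0 0; 1 0 0 0 0 0 0",
)

```text
time_s: 7.87
position: [0.5505, 0.2491, 0.1843]
tool_rot: [[1.0, 0.0, -0.003], [0.0, -1.0, -0.001], [-0.003, 0.001, -1.0]]
ft_force: [0.1, 0.0, -0.6]
grip_width: 0.0164
```

Call:
arm_command(
  rows="1 0 0 0 0 0 0; 1 0 0 0 0 0 0; 1 0 0 0 0 0 0",
)

```text
time_s: 8.12
position: [0.5514, 0.2494, 0.1867]
tool_rot: [[1.0, 0.0, 0.002], [0.0, -1.0, 0.001], [0.002, -0.001, -1.0]]
ft_force: [0.1, 0.6, -0.6]
grip_width: 0.0168
```

Run:
```python
from h import *
a=snap('wrist','w3.png'); b=snap('scene','s3.png')
cv2.imwrite('pics/m3.png',np.hstack([a[60:360,150:450],b[180:380,250:450].repeat(1,0)]) if 0 else np.hstack([a[60:360,150:450],cv2.resize(b[200:350,270:420],(300,300))]))
```

```text
(no output)
```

View pics/m3.png

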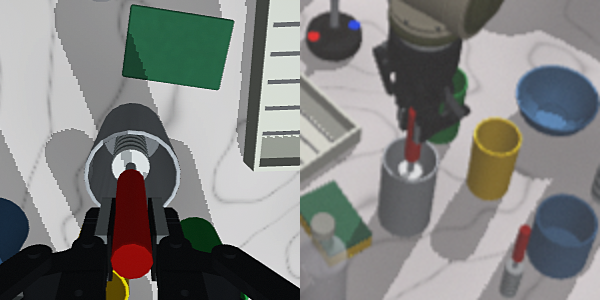

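The brush head is inside the beaker with the start of the handle at rim level, so it was at the bottom. I'll put the brush back in its pot.

Call:
arm_command(
  rows="1 0 0 -30 0 0 0; 1 0 0 -30 0 0 0; 1 0 0 -30 0 0 0; 1 0 0 -30 0 0 0; 1 0 0 -26 0 0 0",
)

```text
time_s: 8.63
position: [0.5507, 0.2492, 0.3341]
tool_rot: [[1.0, 0.0, 0.002], [0.0, -1.0, 0.001], [0.002, -0.001, -1.0]]
ft_force: [0.3, 0.3, -1.3]
grip_width: 0.0164
```

Call:
arm_command(
  rows="1 -22 -30 0 0 0 0; 1 -22 -30 0 0 0 0; 1 -22 -30 0 0 0 0; 1 -22 -30 0 0 0 0; 1 -21 -28 0 0 0 0",
)

```text
time_s: 9.05
position: [0.4405, 0.3986, 0.332]
tool_rot: [[1.0, 0.0, 0.001], [0.0, -1.0, 0.001], [0.001, -0.001, -1.0]]
ft_force: [0.9, 0.9, 0.1]
grip_width: 0.0166
```

Call:
arm_command(
  rows="1 0 0 0 0 0 0; 1 0 0 30 0 0 0; 1 0 0 30 0 0 0; 1 0 0 30 0 0 0; 1 0 0 0 0 0 0",
)

```text
time_s: 9.47
position: [0.4402, 0.396, 0.2361]
tool_rot: [[1.0, 0.0, -0.009], [-0.0, -1.0, -0.005], [-0.009, 0.005, -1.0]]
ft_force: [0.2, -0.9, -1.7]
grip_width: 0.0168
```

Run:
```python
from h import *
a=snap('wrist','w4.png'); b=snap('scene','s4.png')
cv2.imwrite('pics/m4.png',np.hstack([a[60:360,100:400],cv2.resize(b[220:370,320:470],(300,300))]))
s=readout.observe(); print(s['position'])
print(proj('wrist',(.4435,.4,.075))-[100,60])
```

```text
[0.44219785 0.39714799 0.24209265]
[177.74032319 135.94691249]
```

View pics/m4.png

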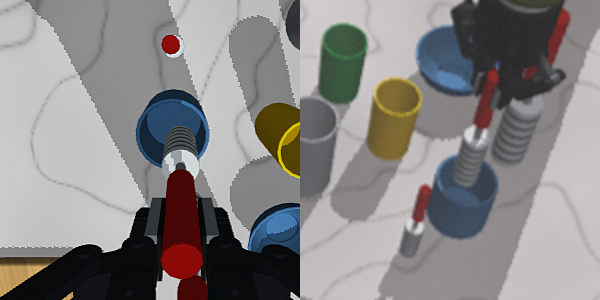

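The head is inside the pot mouth, so I'll lower and release.

Call:
arm_command(
  rows="1 0 0 25 0 0 0; 1 0 0 25 0 0 0; 1 0 0 14 0 0 0; 1 0 0 0 0 0 0; 1 0 0 0 0 0 0",
)

```text
time_s: 9.98
position: [0.4428, 0.3976, 0.1794]
tool_rot: [[1.0, -0.0, 0.002], [-0.0, -1.0, 0.001], [0.002, -0.001, -1.0]]
ft_force: [-0.3, 0.5, -0.0]
grip_width: 0.0165
```

Call:
arm_command(
  rows="0.3 0 0 0 0 0 0; 0.3 0 0 0 0 0 0; 0.3 0 0 0 0 0 0; 0.3 0 0 0 0 0 0; 0.3 0 0 0 0 0 0",
)

```text
time_s: 10.4
position: [0.442, 0.3973, 0.1779]
tool_rot: [[1.0, 0.0, 0.001], [0.0, -1.0, 0.0], [0.001, -0.0, -1.0]]
ft_force: [-0.2, -0.5, 0.2]
grip_width: 0.0597
```

Call:
arm_command(
  rows="0 0 0 -20 0 0 0; 0 0 0 -30 0 0 0; 0 0 0 -30 0 0 0; 0 0 0 -30 0 0 0; 0 0 0 -10 0 0 0",
)

```text
time_s: 10.82
position: [0.4425, 0.3977, 0.3023]
tool_rot: [[1.0, 0.0, 0.006], [0.0, -1.0, 0.004], [0.006, -0.004, -1.0]]
ft_force: [0.4, 0.4, 0.8]
grip_width: 0.0852
```

Call:
arm_command(
  rows="0 22 -0 0 0 0 0; 0 22 37 0 0 0 0; 0 22 37 0 0 0 0; 0 22 37 0 0 0 0; 0 20 38 0 0 0 0",
)

```text
time_s: 11.23
position: [0.548, 0.2514, 0.2974]
tool_rot: [[1.0, 0.001, 0.0], [0.001, -1.0, 0.0], [0.0, -0.0, -1.0]]
ft_force: [1.0, 0.2, 0.7]
grip_width: 0.0856
```

Call:
arm_command(
  rows="0 0 0 0 0 0 0; 0 0 0 40 0 0 0; 0 0 0 35 0 0 0; 0 0 0 0 0 0 0; 0 0 0 0 0 0 0",
)

```text
time_s: 11.65
position: [0.5469, 0.2529, 0.222]
tool_rot: [[1.0, 0.0, -0.003], [0.0, -1.0, -0.001], [-0.003, 0.001, -1.0]]
ft_force: [-0.2, -0.2, 1.0]
grip_width: 0.0853
```

Run:
```python
from h import *
a=snap('wrist','w5.png'); s=readout.observe(); print(s['position'])
b=snap('scene','s5.png')
cv2.imwrite('pics/m5.png',np.hstack([a[120:420,130:430],cv2.resize(b[200:350,270:420],(300,300)),cv2.resize(b[220:320,340:440],(200,300))]))
print(proj('wrist',(.551,.249,.12))-[130,120])
th=np.linspace(0,6.28,13)
```

```text
[0.54772906 0.25321178 0.22399229]
[156.06287465  94.445653  ]
```

View pics/m5.png

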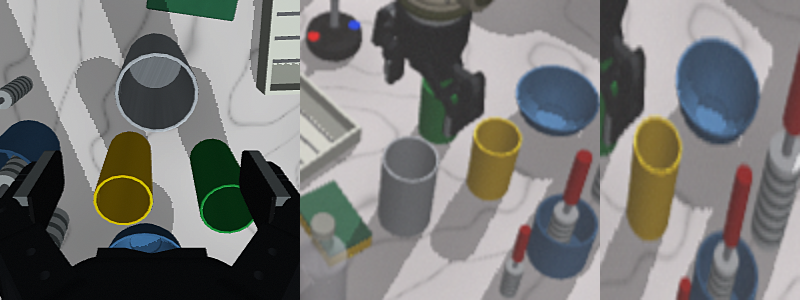

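The brush stands in its pot. The beaker rim is at (157,93), where it was predicted, so I'll descend on the beaker.

Call:
arm_command(
  rows="0 4 4.5 9 0 0 0; 0 0 0 30 0 0 0; 0 0 0 30 0 0 0; 0 0 0 30 0 0 0; 0 0 0 30 0 0 0",
)

```text
time_s: 12.17
position: [0.5521, 0.2484, 0.0933]
tool_rot: [[1.0, 0.0, 0.003], [0.0, -1.0, 0.001], [0.003, -0.001, -1.0]]
ft_force: [1.4, -0.2, 0.3]
grip_width: 0.0852
```

Call:
arm_command(
  rows="1 0 0 0 0 0 0; 1 0 0 0 0 0 0; 1 0 0 0 0 0 0; 1 0 0 0 0 0 0; 1 0 0 0 0 0 0",
)

```text
time_s: 12.58
position: [0.5519, 0.2486, 0.095]
tool_rot: [[1.0, 0.0, 0.003], [0.0, -1.0, 0.001], [0.003, -0.001, -1.0]]
ft_force: [0.3, 0.8, -2.0]
grip_width: 0.0645
```

Call:
arm_command(
  rows="1 0 0 -5 0 0 0; 1 0 0 -15 0 0 0; 1 0 0 -20 0 0 0; 1 0 0 -20 0 0 0; 1 0 0 0 0 0 0",
)

```text
time_s: 13.0
position: [0.5528, 0.2489, 0.1582]
tool_rot: [[1.0, 0.0, 0.008], [0.0, -1.0, 0.002], [0.008, -0.002, -1.0]]
ft_force: [0.4, 0.2, -1.8]
grip_width: 0.0647
```

Call:
arm_command(
  rows="1 10 20 -5 0 0 0; 1 12 23 0 0 0 0; 1 12 23 0 0 0 0; 1 12 23 0 0 0 0; 1 12 23 0 0 0 0",
)

```text
time_s: 13.42
position: [0.6094, 0.1353, 0.1579]
tool_rot: [[1.0, 0.0, -0.0], [0.0, -1.0, -0.0], [-0.0, 0.0, -1.0]]
ft_force: [1.3, -0.6, -2.1]
grip_width: 0.0647
```

Call:
arm_command(
  rows="1 12 23 0 0 0 0; 1 12 23 0 0 0 0; 1 12 23 0 0 0 0; 1 12 20 0 0 0 0; 1 12 20 0 0 0 0",
)

```text
time_s: 13.83
position: [0.6695, 0.0262, 0.1578]
tool_rot: [[1.0, -0.0, -0.001], [-0.0, -1.0, 0.0], [-0.001, -0.0, -1.0]]
ft_force: [0.2, 0.2, -2.3]
grip_width: 0.0649
```

Call:
arm_command(
  rows="1 0 0 0 0 0 0; 1 0 0 0 0 0 0; 1 0 0 25 0 0 0; 1 0 0 20 0 0 0; 1 0 0 0 0 0 0",
)

```text
time_s: 14.25
position: [0.6668, 0.0287, 0.109]
tool_rot: [[1.0, 0.001, -0.008], [0.001, -1.0, 0.001], [-0.008, -0.001, -1.0]]
ft_force: [-1.4, 0.4, -3.5]
grip_width: 0.0645
```

Call:
arm_command(
  rows="1 0 0 0 0 0 0; 1 0 0 0 0 0 0; 1 0 0 0 0 0 0",
)

```text
time_s: 14.5
position: [0.6698, 0.0278, 0.115]
tool_rot: [[1.0, 0.001, 0.003], [0.001, -1.0, -0.0], [0.003, 0.0, -1.0]]
ft_force: [0.0, 0.3, -3.3]
grip_width: 0.0648
```

Call:
arm_command(
  rows="1 0 0 7 0 0 0; 1 0 0 7 0 0 0; 1 0 0 0 0 0 0; 1 0 0 0 0 0 0; 1 0 0 0 0 0 0",
)

```text
time_s: 14.92
position: [0.6691, 0.0274, 0.0991]
tool_rot: [[1.0, 0.0, -0.001], [0.0, -1.0, 0.0], [-0.001, -0.0, -1.0]]
ft_force: [-0.4, -0.1, -2.7]
grip_width: 0.0648
```

Call:
arm_command(
  rows="0.12 0 0 0 0 0 0; 0.12 0 0 0 0 0 0; 0.12 0 0 0 0 0 0; 0.12 0 0 0 0 0 0; 0.12 0 0 0 0 0 0",
)

```text
time_s: 15.33
position: [0.6693, 0.0274, 0.0995]
tool_rot: [[1.0, 0.0, 0.0], [0.0, -1.0, -0.0], [0.0, 0.0, -1.0]]
ft_force: [-0.1, -0.2, 0.1]
grip_width: 0.0751
```

Call:
arm_command(
  rows="0 0 0 -15 0 0 0; 0 0 0 -30 0 0 0; 0 0 0 -30 0 0 0; 0 0 0 -30 0 0 0; 0 0 0 -20 0 0 0",
)

```text
time_s: 15.75
position: [0.6696, 0.0274, 0.2278]
tool_rot: [[1.0, 0.0, 0.004], [0.0, -1.0, -0.0], [0.004, 0.0, -1.0]]
ft_force: [0.2, -0.5, 1.0]
grip_width: 0.0851
```

```bash
cat >> h.py <<'E'
from scipy.optimize import minimize
def fit(im,n,col,x0,z0=0.,h=.1,r1=.029,r0=.027,win=60):
    hsv=cv2.cvtColor(im,cv2.COLOR_BGR2HSV)
    lo,hi={'y':((20,130,60),(34,255,255)),'g':((50,110,30),(80,255,255))}[col]
    m=cv2.inRange(hsv,lo,hi)
    u,v=proj(n,(x0[0],x0[1],z0+h/2)); w=np.zeros_like(m); cv2.circle(w,(int(u),int(v)),win,255,-1); m&=w
    nl,lab,st,_=cv2.connectedComponentsWithStats(m); k=1+np.argmax(st[1:,4]); m=(lab==k).astype(np.uint8)
    c=max(cv2.findContours(m,cv2.RETR_EXTERNAL,cv2.CHAIN_APPROX_NONE)[0],key=cv2.contourArea)
    m=cv2.fillPoly(np.zeros_like(m),[c],1)
    t=np.linspace(0,2*np.pi,40)
    def cost(p):
        P=[proj(n,(p[0]+r*np.cos(a),p[1]+r*np.sin(a),z)) for r,z in((r1,z0+h),(r0,z0)) for a in t]
        hull=cv2.convexHull(np.array(P,np.float32))
        s=np.zeros_like(m); cv2.fillConvexPoly(s,np.round(hull*16).astype(np.int32),1,shift=4)
        return (s!=m).sum()/m.sum()
    r=minimize(cost,x0,method='Nelder-Mead',options=dict(initial_simplex=[x0,(x0[0]+.02,x0[1]),(x0[0],x0[1]+.02)]))
    return r.x.round(4),round(r.fun,3)
E
python3 - <<'E'
from h import *
a=snap('top','t6.png'); s=readout.observe(); print(s['position'])
print(fit(a,'top','y',(.439,.279)),fit(a,'top','g',(.428,.176)))
b=snap('scene','s6.png')
print(fit(b,'scene','y',(.439,.279)),fit(b,'scene','g',(.428,.176)))
E
```

```text
[0.67056721 0.02734393 0.23137058]Traceback (most recent call last):
  File "<stdin>", line 3, in <module>
  File "h.py", line 32, in fit
    r=minimize(cost,x0,method='Nelder-Mead',options=dict(initial_simplex=[x0,(x0[0]+.02,x0[1]),(x0[0],x0[1]+.02)]))
    res = _minimize_neldermead(fun, x0, args, callback, bounds=bounds,
                               **options)
    fsim[j] = func(sim[j])
              ~~~~^^^^^^^^
    fx = function(np.copy(x), *(wrapper_args + args))
  File "h.py", line 28, in cost
    P=[proj(n,(p[0]+r*np.cos(a),p[1]+r*np.sin(a),z)) for r,z in((r1,z0+h),(r0,z0)) for a in t]
       ~~~~^^^^^^^^^^^^^^^^^^^^^^^^^^^^^^^^^^^^^^^^^
  File "h.py", line 9, in proj
    c=eyes.camera_model(n); K=np.array(c['mtx']); V=np.array(c['view'])
ValueError: time passes only in moves, steps and waits
```

```bash
sed -i 's/eyes.camera_model(n);/cam(n);/' h.py; sed -i '2a import functools\n@functools.lru_cache\ndef cam(n): return eyes.camera_model(n)' h.py
python3 - <<'E'
from h import *
a=cv2.imread('pics/raw_t6.png')
print(fit(a,'top','y',(.439,.279)),fit(a,'top','g',(.428,.176)))
b=snap('scene','s6.png')
print(fit(b,'scene','y',(.439,.279)),fit(b,'scene','g',(.428,.176)))
E
```

```text
(array([0.4388, 0.2796]), np.float64(3.618)) (array([0.4268, 0.1522]), np.float64(59.0))
(array([0.4336, 0.2805]), np.float64(0.175)) (array([-1.334 , -0.7507]), np.float64(1.0))
```

Run:
```python
from h import *
a=cv2.imread('pics/raw_t6.png');b=cv2.imread('pics/raw_s6.png')
cv2.imwrite('pics/m6.png',np.hstack([cv2.resize(a[120:270,130:330],(400,300)),cv2.resize(b[180:330,210:410],(400,300))]))
for im,n in((a,'top'),(b,'scene')):
    h=cv2.cvtColor(im,cv2.COLOR_BGR2HSV)
    for p in((.439,.279,.05),(.428,.176,.05),(.439,.279,.1),(.428,.176,.1)):
        u,v=proj(n,p).astype(int); print(n,p,h[v,u],h[v-5,u],h[v+8,u])
```

```text
top (0.439, 0.279, 0.05) [ 23 140 138] [ 23 142 140] [24 40 90]
top (0.428, 0.176, 0.05) [ 62 106  91] [ 63 107  93] [23 39 86]
top (0.439, 0.279, 0.1) [ 23 139 141] [ 22 116  81] [22 42 90]
top (0.428, 0.176, 0.1) [ 64 102  90] [57 84 70] [25 37 82]
scene (0.439, 0.279, 0.05) [ 22 145 127] [ 21 150 141] [ 21 147 134]
scene (0.428, 0.176, 0.05) [64 77 93] [64 73 94] [63 77 96]
scene (0.439, 0.279, 0.1) [ 22 151 140] [ 21 152 141] [ 22 154 136]
scene (0.428, 0.176, 0.1) [64 78 98] [64 74 97] [ 65  85 102]
```

View pics/m6.png

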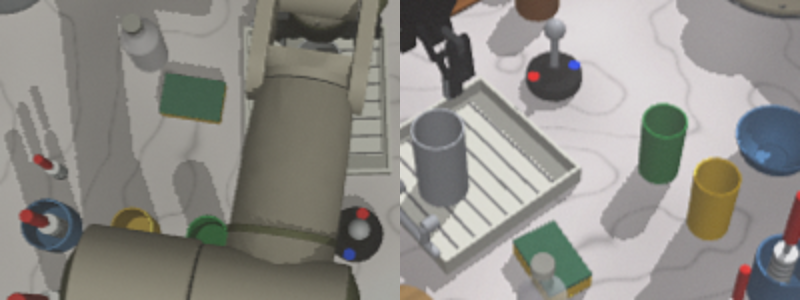

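The beaker stands upright in the tray, and the tumblers are where they were. I'll loosen the colour thresholds.

```bash
sed -i "s/(20,130,60),(34/(17,100,40),(34/; s/(50,110,30),(80/(50,50,30),(80/; s/win=60/win=33/" h.py
python3 - <<'E'
from h import *
b=cv2.imread('pics/raw_s6.png')
print(fit(b,'scene','y',(.439,.279)),fit(b,'scene','g',(.428,.176)))
b=cv2.imread('pics/raw_t0.png')
print(fit(b,'top','y',(.439,.279)),fit(b,'top','g',(.428,.176)))
E
```

```text
(array([0.435 , 0.2828]), np.float64(0.133)) (array([0.426 , 0.1786]), np.float64(0.126))
(array([0.4388, 0.2795]), np.float64(0.146)) (array([0.4283, 0.1767]), np.float64(0.151))
```

Call:
arm_command(
  rows="0 -35 -21.4 0 0 0 0; 0 -35 -21.4 0 0 0 0; 0 -35 -21.4 0 0 0 0; 0 -35 -21.4 0 0 0 0; 0 -35 -21.4 0 0 0 0",
)

```text
time_s: 16.27
position: [0.492, 0.1351, 0.2234]
tool_rot: [[1.0, -0.0, -0.001], [-0.0, -1.0, 0.0], [-0.001, -0.0, -1.0]]
ft_force: [2.1, 0.2, 1.4]
grip_width: 0.0851
```

Call:
arm_command(
  rows="0 -35 -21.4 0 0 0 0; 0 -32.5 -21.2 0 0 0 0; 0 0 0 0 0 0 0; 0 0 0 0 0 0 0; 0 0 0 0 0 0 0",
)

```text
time_s: 16.68
position: [0.4271, 0.1769, 0.2241]
tool_rot: [[1.0, 0.0, 0.0], [0.0, -1.0, -0.0], [0.0, 0.0, -1.0]]
ft_force: [-0.4, 0.1, -0.5]
grip_width: 0.0854
```

Run:
```python
from h import *
s=readout.observe(); print(s['position'])
a=snap('wrist','w7.png')
print(fit(a,'wrist','g',(.428,.177),win=70),fit(a,'wrist','y',(.438,.28),win=70))
```

```text
[0.42708229 0.17690639 0.22408365]
(array([0.4264, 0.176 ]), np.float64(0.048)) (array([0.4361, 0.2806]), np.float64(0.034))
```

Call:
arm_command(
  rows="0 0 0 29 0 0 0; 0 0 0 30 0 0 0; 0 0 0 30 0 0 0; 0 0 0 30 0 0 0; 0 0 0 30 0 0 0",
)

```text
time_s: 17.15
position: [0.4276, 0.1762, 0.0736]
tool_rot: [[1.0, -0.002, 0.0], [-0.002, -1.0, -0.0], [0.0, 0.0, -1.0]]
ft_force: [1.9, 0.6, -1.2]
grip_width: 0.0853
```

Call:
arm_command(
  rows="1 0 0 0 0 0 0; 1 0 0 0 0 0 0; 1 0 0 0 0 0 0; 1 0 0 0 0 0 0; 1 0 0 0 0 0 0",
  squeeze=40,
)

```text
time_s: 17.57
position: [0.4275, 0.177, 0.0766]
tool_rot: [[1.0, 0.0, 0.003], [0.0, -1.0, 0.0], [0.003, -0.0, -1.0]]
ft_force: [-0.1, 0.2, -1.6]
grip_width: 0.0571
```

Call:
arm_command(
  rows="1 0 0 0 0 0 0; 1 0 0 -15 0 0 0; 1 0 0 -22 0 0 0; 1 0 0 -25 0 0 0; 1 0 0 0 0 0 0",
)

```text
time_s: 17.98
position: [0.4285, 0.1774, 0.1415]
tool_rot: [[1.0, 0.0, 0.008], [0.0, -1.0, 0.001], [0.008, -0.001, -1.0]]
ft_force: [0.7, 0.9, -0.8]
grip_width: 0.0572
```

Call:
arm_command(
  rows="1 20 12.4 0 0 0 0; 1 20 12.4 0 0 0 0; 1 20 12.4 0 0 0 0; 1 20 12.4 0 0 0 0; 1 20 12.4 0 0 0 0",
)

```text
time_s: 18.4
position: [0.5274, 0.1144, 0.1372]
tool_rot: [[1.0, 0.0, 0.0], [0.0, -1.0, 0.0], [0.0, -0.0, -1.0]]
ft_force: [0.1, 1.5, -1.4]
grip_width: 0.0577
```

Call:
arm_command(
  rows="1 20 12.4 0 0 0 0; 1 20 12.4 0 0 0 0; 1 17 12.4 0 0 0 0; 1 0 0 0 0 0 0; 1 0 0 0 0 0 0",
)

```text
time_s: 18.82
position: [0.5838, 0.0774, 0.1368]
tool_rot: [[1.0, -0.001, -0.001], [-0.001, -1.0, 0.0], [-0.001, -0.0, -1.0]]
ft_force: [-0.5, 1.2, -1.7]
grip_width: 0.0573
```

Call:
arm_command(
  rows="1 0 0 20 0 0 0; 1 0 0 20 0 0 0; 1 0 0 0 0 0 0; 1 0 0 0 0 0 0; 1 0 0 0 0 0 0",
)

```text
time_s: 19.23
position: [0.5838, 0.0782, 0.0984]
tool_rot: [[1.0, 0.001, 0.001], [0.001, -1.0, 0.0], [0.001, -0.0, -1.0]]
ft_force: [0.2, -0.4, -1.6]
grip_width: 0.0572
```

Call:
arm_command(
  rows="1 0 0 8 0 0 0; 1 0 0 8 0 0 0; 1 0 0 0 0 0 0; 1 0 0 0 0 0 0; 1 0 0 0 0 0 0",
)

```text
time_s: 19.65
position: [0.5836, 0.0778, 0.0812]
tool_rot: [[1.0, 0.0, -0.001], [0.0, -1.0, -0.0], [-0.001, 0.0, -1.0]]
ft_force: [-0.2, -0.4, -2.2]
grip_width: 0.0573
```

Call:
arm_command(
  rows="0.15 0 0 0 0 0 0; 0.15 0 0 0 0 0 0; 0.15 0 0 0 0 0 0; 0.15 0 0 0 0 0 0; 0.15 0 0 0 0 0 0",
)

```text
time_s: 20.07
position: [0.5838, 0.0778, 0.0814]
tool_rot: [[1.0, 0.0, 0.0], [0.0, -1.0, -0.0], [0.0, 0.0, -1.0]]
ft_force: [-0.2, -0.3, -0.7]
grip_width: 0.0726
```

Call:
arm_command(
  rows="0 0 0 -15 0 0 0; 0 0 0 -30 0 0 0; 0 0 0 -30 0 0 0; 0 0 0 -35 0 0 0; 0 0 0 -30 0 0 0",
)

```text
time_s: 20.48
position: [0.5837, 0.0779, 0.2236]
tool_rot: [[1.0, 0.0, 0.001], [0.0, -1.0, -0.0], [0.001, 0.0, -1.0]]
ft_force: [-0.0, -0.2, -0.5]
grip_width: 0.0854
```

Call:
arm_command(
  rows="0 -30 -40 0 0 0 0; 0 -30 -40 0 0 0 0; 0 -30 -40 0 0 0 0; 0 -30 -40 0 0 0 0; 0 -28 -40 0 0 0 0",
)

```text
time_s: 20.9
position: [0.4583, 0.2464, 0.2216]
tool_rot: [[1.0, -0.0, 0.0], [-0.0, -1.0, 0.0], [0.0, -0.0, -1.0]]
ft_force: [0.8, 0.0, -0.4]
grip_width: 0.0856
```

Call:
arm_command(
  rows="0 0 0 0 0 0 0; 0 0 0 0 0 0 0",
)

```text
time_s: 21.07
position: [0.4587, 0.2467, 0.2217]
tool_rot: [[1.0, 0.004, 0.001], [0.004, -1.0, 0.0], [0.001, -0.0, -1.0]]
ft_force: [0.5, 0.2, -0.2]
grip_width: 0.0852
```

Run:
```python
from h import *
s=readout.observe(); print(s['position'])
a=snap('wrist','w8.png')
print(fit(a,'wrist','y',(.438,.28),win=70))
b=snap('scene','s8.png'); print(fit(b,'scene','g',(.585,.078),.005))
```

```text
[0.45872056 0.24669671 0.22170422]
(array([0.4367, 0.279 ]), np.float64(0.034))
(array([0.5826, 0.0783]), np.float64(0.112))
```

Call:
arm_command(
  rows="0 -11 -16.5 0 0 0 0; 0 -11 -16.5 0 0 0 0; 0 0 0 0 0 0 0; 0 0 0 25 0 0 0; 0 0 0 25 0 0 0",
)

```text
time_s: 21.58
position: [0.4395, 0.2774, 0.1716]
tool_rot: [[1.0, -0.001, 0.004], [-0.001, -1.0, 0.001], [0.004, -0.001, -1.0]]
ft_force: [0.4, 0.2, 0.1]
grip_width: 0.0853
```

Call:
arm_command(
  rows="0 0 0 25 0 0 0; 0 0 0 25 0 0 0; 0 0 0 25 0 0 0; 0 0 0 21 0 0 0; 0 0 0 0 0 0 0",
)

```text
time_s: 22.0
position: [0.4373, 0.2763, 0.0718]
tool_rot: [[1.0, -0.002, -0.006], [-0.002, -1.0, -0.003], [-0.006, 0.003, -1.0]]
ft_force: [-0.2, -0.2, -0.2]
grip_width: 0.0853
```

Call:
arm_command(
  rows="1 0 0 0 0 0 0; 1 0 0 0 0 0 0; 1 0 0 0 0 0 0; 1 0 0 0 0 0 0; 1 0 0 0 0 0 0",
)

```text
time_s: 22.42
position: [0.4389, 0.2785, 0.0769]
tool_rot: [[1.0, 0.0, 0.004], [0.0, -1.0, 0.001], [0.004, -0.001, -1.0]]
ft_force: [0.6, -0.2, 5.8]
grip_width: 0.0565
```

Call:
arm_command(
  rows="1 0 0 0 0 0 0; 1 0 0 -15 0 0 0; 1 0 0 -25 0 0 0; 1 0 0 -25 0 0 0; 1 0 0 0 0 0 0",
)

```text
time_s: 22.83
position: [0.4394, 0.2789, 0.1448]
tool_rot: [[1.0, 0.0, 0.008], [0.0, -1.0, 0.002], [0.008, -0.002, -1.0]]
ft_force: [1.1, 0.2, -1.9]
grip_width: 0.0566
```

Call:
arm_command(
  rows="1 0 0 -30 0 0 0; 1 0 0 -35 0 0 0; 1 10 20 0 0 0 0; 1 15 30 0 0 0 0; 1 15 30 0 0 0 0",
)

```text
time_s: 23.25
position: [0.4777, 0.1977, 0.2054]
tool_rot: [[1.0, 0.002, 0.0], [0.002, -1.0, -0.0], [0.0, 0.0, -1.0]]
ft_force: [-0.3, 0.0, -2.2]
grip_width: 0.0563
```

Call:
arm_command(
  rows="1 15 30 0 0 0 0; 1 15 30 0 0 0 0; 1 15 30 0 0 0 0; 1 15 30 0 0 0 0; 1 15 30 0 0 0 0",
)

```text
time_s: 23.67
position: [0.553, 0.0467, 0.2047]
tool_rot: [[1.0, 0.0, -0.001], [0.0, -1.0, 0.0], [-0.001, -0.0, -1.0]]
ft_force: [0.5, 0.5, -2.5]
grip_width: 0.0561
```

Call:
arm_command(
  rows="1 15 30 0 0 0 0; 1 14 30 0 0 0 0; 1 2 10 0 0 0 0; 1 0 0 0 0 0 0; 1 0 0 0 0 0 0",
)

```text
time_s: 24.08
position: [0.5834, -0.0216, 0.2046]
tool_rot: [[1.0, -0.001, -0.001], [-0.001, -1.0, 0.001], [-0.001, -0.001, -1.0]]
ft_force: [-0.0, 1.0, -0.3]
grip_width: 0.0562
```

Call:
arm_command(
  rows="1 0 0 25 0 0 0; 1 0 0 30 0 0 0; 1 0 0 30 0 0 0; 1 0 0 20 0 0 0; 1 0 0 0 0 0 0",
)

```text
time_s: 24.5
position: [0.5812, -0.0196, 0.0964]
tool_rot: [[1.0, 0.002, -0.008], [0.002, -1.0, 0.002], [-0.008, -0.002, -1.0]]
ft_force: [0.1, -0.8, -3.3]
grip_width: 0.0562
```

Call:
arm_command(
  rows="1 0 0 0 0 0 0; 1 0 0 8 0 0 0; 1 0 0 9 0 0 0; 1 0 0 0 0 0 0; 1 0 0 0 0 0 0",
)

```text
time_s: 24.92
position: [0.5838, -0.0216, 0.0834]
tool_rot: [[1.0, 0.0, -0.0], [0.0, -1.0, 0.0], [-0.0, -0.0, -1.0]]
ft_force: [0.2, -0.1, -3.0]
grip_width: 0.0559
```

Call:
arm_command(
  rows="0.15 0 0 0 0 0 0; 0.15 0 0 0 0 0 0; 0.15 0 0 0 0 0 0; 0.15 0 0 0 0 0 0; 0.15 0 0 0 0 0 0",
)

```text
time_s: 25.33
position: [0.584, -0.0217, 0.0836]
tool_rot: [[1.0, 0.0, 0.001], [0.0, -1.0, -0.0], [0.001, 0.0, -1.0]]
ft_force: [1.3, 1.0, 0.3]
grip_width: 0.0727
```

Call:
arm_command(
  rows="0 0 0 -15 0 0 0; 0 0 0 -30 0 0 0; 0 0 0 -30 0 0 0; 0 0 0 -35 0 0 0; 0 0 0 -30 0 0 0",
)

```text
time_s: 25.75
position: [0.5838, -0.0217, 0.2257]
tool_rot: [[1.0, 0.0, 0.001], [0.0, -1.0, -0.0], [0.001, 0.0, -1.0]]
ft_force: [0.2, -0.3, -0.3]
grip_width: 0.0858
```

Call:
arm_command(
  rows="0 -28 2 0 0 0 0; 0 -29 2 0 0 0 0; 0 -29 2 0 0 0 0; 0 -29 1 0 0 0 0; 0 -29 1 0 0 0 0",
)

```text
time_s: 26.17
position: [0.4384, -0.0296, 0.2234]
tool_rot: [[1.0, 0.0, 0.0], [0.0, -1.0, -0.0], [0.0, 0.0, -1.0]]
ft_force: [0.3, 0.5, 0.0]
grip_width: 0.0855
```

Call:
arm_command(
  rows="0 0 0 0 0 0 6; 0 0 0 0 0 0 6; 0 0 0 0 0 0 6; 0 0 0 0 0 0 0; 0 0 0 0 0 0 0",
)

```text
time_s: 26.58
position: [0.4398, -0.0297, 0.2235]
tool_rot: [[0.952, -0.306, 0.0], [-0.306, -0.952, -0.0], [0.0, 0.0, -1.0]]
ft_force: [0.6, -0.9, -0.9]
grip_width: 0.0852
```

Run:
```python
from h import *
s=readout.observe(); print(s['position'],s['tool_rot'][:,0])
a=snap('wrist','w9.png'); b=snap('scene','s9.png')
print(fit(b,'scene','y',(.584,-.022),.005),fit(b,'scene','g',(.584,.078),.005))
cv2.imwrite('pics/m9.png',np.hstack([a,cv2.resize(b[150:330,150:320],(397,420))])[:, :957][:, 150:])
print(proj('wrist',(.4395,-.03,.105))-[150,0],proj('wrist',(.4095,-.021,.022))-[150,0],proj('wrist',(.469,-.04,.022))-[150,0])
```

```text
[ 0.43984938 -0.02974248  0.22346502] [ 9.52028344e-01 -3.06009687e-01  3.22212149e-04]
(array([ 0.5829, -0.0176]), np.float64(0.197)) (array([0.5815, 0.0794]), np.float64(0.117))
[130.79515292 212.92913555] [131.4782089  216.65676309] [131.31544385 161.24981742]
```

View pics/m9.png

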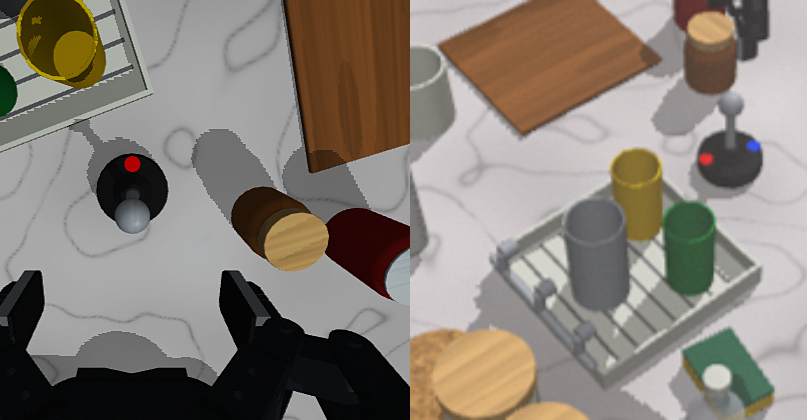

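All three vessels stand upright in the tray. The knob is at (132,216), within 3 px of the prediction, so I'll grip it.

Call:
arm_command(
  rows="0 -0.5 0 27 0 0 0; 0 0 0 30 0 0 0; 0 0 0 30 0 0 0; 0 0 0 30 0 0 0; 0 0 0 0 0 0 0",
)

```text
time_s: 27.1
position: [0.4372, -0.0289, 0.1025]
tool_rot: [[0.952, -0.307, -0.008], [-0.307, -0.952, 0.003], [-0.009, -0.0, -1.0]]
ft_force: [-1.6, 0.5, -0.0]
grip_width: 0.0854
```

Call:
arm_command(
  rows="1 0 0 0 0 0 0; 1 0 0 0 0 0 0; 1 0 0 0 0 0 0; 1 0 0 0 0 0 0; 1 0 0 0 0 0 0",
)

```text
time_s: 27.52
position: [0.4399, -0.0297, 0.1075]
tool_rot: [[0.951, -0.309, 0.002], [-0.309, -0.951, -0.001], [0.003, 0.0, -1.0]]
ft_force: [0.2, 0.4, 10.6]
grip_width: 0.0281
```

Call:
arm_command(
  rows="1 0 0 0 0 0 0; 1 0 0 0 0 0 0; 1 0 0 0 0 0 0; 1 0 0 0 0 0 0; 1 0 0 0 0 0 0",
)

```text
time_s: 27.93
position: [0.4402, -0.0298, 0.1076]
tool_rot: [[0.951, -0.309, 0.003], [-0.309, -0.951, -0.001], [0.003, 0.0, -1.0]]
ft_force: [0.7, 0.2, 7.1]
grip_width: 0.0275
```

Call:
arm_command(
  rows="1 -5 0 0.2 0 0 0; 1 -5.5 0 0.5 0 0 0; 1 -6 0 1 0 0 0; 1 -7 0 1.8 0 0 0; 1 -7 0 2.5 0 0 0",
)

```text
time_s: 28.35
position: [0.412, -0.0207, 0.1017]
tool_rot: [[0.951, -0.309, 0.006], [-0.309, -0.951, -0.002], [0.006, 0.0, -1.0]]
ft_force: [5.1, -1.2, 4.0]
grip_width: 0.0276
```

Call:
arm_command(
  rows="1 0 0 0 0 0 0; 1 0 0 0 0 0 0; 1 0 0 0 0 0 0; 1 0 0 0 0 0 0; 1 0 0 0 0 0 0",
)

```text
time_s: 28.77
position: [0.4116, -0.0206, 0.1014]
tool_rot: [[0.951, -0.309, 0.003], [-0.309, -0.951, -0.001], [0.004, 0.0, -1.0]]
ft_force: [1.5, -1.1, 8.5]
grip_width: 0.028
```

Run:
```python
from h import *
s=readout.observe(); print(s['position'],s['ft_force'],s['grip_width'])
a=snap('wrist','w10.png'); b=snap('scene','s10.png')
cv2.imwrite('pics/m10.png',np.hstack([a[120:420,130:430],cv2.resize(b[150:280,150:320],(500,382))[:300]]))
```

```text
[ 0.41163073 -0.02058459  0.10141114] [ 1.4657512  -1.06295689  8.5329609 ] 0.02801684207653048
```

View pics/m10.png

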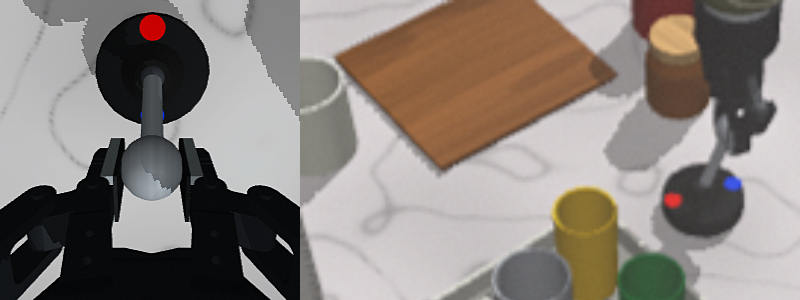

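The knob is held between the pads and the stick is tilted clearly towards blue. I'll hold it there.

Call:
arm_command(
  rows="1 0 0 0 0 0 0; 1 0 0 0 0 0 0; 1 0 0 0 0 0 0; 1 0 0 0 0 0 0; 1 0 0 0 0 0 0",
)

```text
time_s: 29.28
position: [0.4116, -0.0206, 0.1014]
tool_rot: [[0.951, -0.309, 0.003], [-0.309, -0.951, -0.001], [0.003, 0.0, -1.0]]
ft_force: [1.3, -0.5, 9.3]
grip_width: 0.0275
```

Call:
arm_command(
  rows="1 0 0 0 0 0 0; 1 0 0 0 0 0 0; 1 0 0 0 0 0 0; 1 0 0 0 0 0 0; 1 0 0 0 0 0 0",
)

```text
time_s: 29.7
position: [0.4116, -0.0206, 0.1014]
tool_rot: [[0.951, -0.309, 0.003], [-0.309, -0.951, -0.001], [0.004, 0.0, -1.0]]
ft_force: [0.4, -0.7, 9.4]
grip_width: 0.0273
```

Call:
arm_command(
  rows="1 0 0 0 0 0 0; 1 0 0 0 0 0 0; 1 0 0 0 0 0 0; 1 0 0 0 0 0 0; 1 0 0 0 0 0 0",
)

```text
time_s: 30.12
position: [0.4116, -0.0206, 0.1014]
tool_rot: [[0.951, -0.309, 0.003], [-0.309, -0.951, -0.001], [0.004, 0.0, -1.0]]
ft_force: [1.5, -0.7, 9.6]
grip_width: 0.0275
```

Call:
arm_command(
  rows="1 0 0 0 0 0 0; 1 0 0 0 0 0 0; 1 0 0 0 0 0 0; 1 0 0 0 0 0 0; 1 0 0 0 0 0 0",
)

```text
time_s: 30.53
position: [0.4116, -0.0206, 0.1014]
tool_rot: [[0.951, -0.309, 0.003], [-0.309, -0.951, -0.001], [0.003, 0.0, -1.0]]
ft_force: [1.0, -0.3, 8.5]
grip_width: 0.0274
```

Call:
arm_command(
  rows="1 0 0 0 0 0 0; 1 0 0 0 0 0 0; 1 0 0 0 0 0 0; 1 0 0 0 0 0 0; 1 0 0 0 0 0 0",
)

```text
time_s: 30.95
position: [0.4116, -0.0206, 0.1014]
tool_rot: [[0.951, -0.309, 0.003], [-0.309, -0.951, -0.001], [0.004, 0.0, -1.0]]
ft_force: [2.3, -0.4, 9.5]
grip_width: 0.0277
```

Call:
arm_command(
  rows="1 0 0 0 0 0 0; 1 0 0 0 0 0 0; 1 0 0 0 0 0 0; 1 0 0 0 0 0 0; 1 0 0 0 0 0 0",
)

```text
time_s: 31.37
position: [0.4116, -0.0206, 0.1014]
tool_rot: [[0.951, -0.309, 0.003], [-0.309, -0.951, -0.001], [0.004, 0.0, -1.0]]
ft_force: [1.4, -0.7, 8.5]
grip_width: 0.0276
```

Run:
```python
from h import *
s=readout.observe(); print(s['position'],s['ft_force'],s['grip_width'])
a=snap('scene','s11.png'); b=cv2.imread('pics/raw_s10.png'); w=snap('wrist','w11.png').astype(int)
print('knob shift px diff', np.abs(w[220:340,230:330]-cv2.imread('pics/raw_w10.png')[220:340,230:330]).mean())
print('tray diff', np.abs(a.astype(int)-b)[210:340,180:310].mean(),np.abs(a.astype(int)-b)[210:340,180:310].max())
print(fit(a,'scene','y',(.584,-.02),.005),fit(a,'scene','g',(.584,.078),.005))
```

```text
[ 0.41164545 -0.02060808  0.10140734] [ 1.36025935 -0.6592074   8.53023488] 0.027579788686897616
knob shift px diff 0.6561666666666667
tray diff 1.4401577909270218 9
(array([ 0.5807, -0.0163]), np.float64(0.194)) (array([0.5815, 0.0794]), np.float64(0.122))
```

Run:
```python
from h import *
p=pix('wrist',282,288,.099); d=p-np.array([.4398,-.03,.099]); print(p, d@np.array([-.951,.309,0]), d@np.array([.309,.951,0]))
```

```text
[ 0.41057024 -0.02144743  0.099     ] 0.030440242894080503 -0.0008984983923671919
```

The measured tilt is about 0.42 rad, held for about 3 s. I'll bring the stick back gently and release it.

Call:
arm_command(
  rows="1 7 0 -2.5 0 0 0; 1 7 0 -1.8 0 0 0; 1 6 0 -1 0 0 0; 1 5 0 -0.5 0 0 0; 1 4 0 0 0 0 0",
)

```text
time_s: 31.88
position: [0.438, -0.0291, 0.106]
tool_rot: [[0.951, -0.309, -0.001], [-0.309, -0.951, 0.0], [-0.001, -0.0, -1.0]]
ft_force: [-2.9, 1.2, 4.0]
grip_width: 0.0278
```

Call:
arm_command(
  rows="0 0 0 0 0 0 0; 0 0 0 0 0 0 0; 0 0 0 0 0 0 0; 0 0 0 0 0 0 0; 0 0 0 0 0 0 0",
)

```text
time_s: 32.3
position: [0.4379, -0.029, 0.1061]
tool_rot: [[0.951, -0.309, -0.0], [-0.309, -0.951, 0.0], [-0.0, -0.0, -1.0]]
ft_force: [-0.2, 0.5, 0.8]
grip_width: 0.0851
```

Call:
arm_command(
  rows="0 0 0 -20 0 0 0; 0 0 0 -30 0 0 0; 0 0 0 -30 0 0 0; 0 0 0 -30 0 0 0; 0 0 0 -10 0 0 0",
)

```text
time_s: 32.72
position: [0.4389, -0.0293, 0.23]
tool_rot: [[0.951, -0.309, 0.006], [-0.309, -0.951, -0.002], [0.006, 0.0, -1.0]]
ft_force: [-0.0, 0.2, 0.3]
grip_width: 0.0855
```

Call:
arm_command(
  rows="0 0 0 0 0 0 -6; 0 0 0 0 0 0 -6; 0 0 0 0 0 0 -6.1; 0 0 0 0 0 0 0",
)

```text
time_s: 33.05
position: [0.4378, -0.029, 0.2262]
tool_rot: [[1.0, 0.006, 0.0], [0.006, -1.0, -0.0], [0.0, 0.0, -1.0]]
ft_force: [0.6, 0.3, -0.1]
grip_width: 0.0853
```

Call:
arm_command(
  rows="0 29 -1.5 0 0 0 0; 0 29 -1.5 0 0 0 0; 0 29 -1.5 0 0 0 0; 0 29 -1.5 0 0 0 0; 0 29 -1.5 0 0 0 0",
)

```text
time_s: 33.47
position: [0.5842, -0.0211, 0.2259]
tool_rot: [[1.0, -0.002, -0.0], [-0.002, -1.0, 0.0], [-0.0, -0.0, -1.0]]
ft_force: [-0.3, -0.2, 0.5]
grip_width: 0.0854
```

Call:
arm_command(
  rows="0 0 0 0 0 0 0; 0 0 0 0 0 0 0",
)

```text
time_s: 33.63
position: [0.5834, -0.0212, 0.2251]
tool_rot: [[1.0, -0.0, -0.001], [-0.0, -1.0, 0.0], [-0.001, -0.0, -1.0]]
ft_force: [-1.0, -0.2, 0.1]
grip_width: 0.0852
```

Run:
```python
from h import *
s=readout.observe(); print(s['position'])
a=snap('wrist','w12.png')
print(fit(a,'wrist','y',(.584,-.021),.005,win=90),fit(a,'wrist','g',(.584,.078),.005,win=80))
```

```text
[ 0.583446   -0.02121032  0.22507748]
(array([ 0.5796, -0.0203]), np.float64(0.036)) (array([0.5813, 0.0773]), np.float64(0.038))
```

Both tumblers are still where I put them. I'll grasp yellow and lift it high.

Call:
arm_command(
  rows="0 0 0 23 0 0 0; 0 0 0 30 0 0 0; 0 0 0 30 0 0 0; 0 0 0 30 0 0 0; 0 0 0 30 0 0 0",
)

```text
time_s: 34.1
position: [0.5818, -0.0213, 0.0825]
tool_rot: [[1.0, -0.0, 0.0], [-0.0, -1.0, -0.0], [0.0, 0.0, -1.0]]
ft_force: [0.4, -1.0, -0.1]
grip_width: 0.0854
```

Call:
arm_command(
  rows="1 0 0 0 0 0 0; 1 0 0 0 0 0 0; 1 0 0 0 0 0 0; 1 0 0 0 0 0 0; 1 0 0 0 0 0 0",
)

```text
time_s: 34.52
position: [0.5834, -0.0215, 0.0848]
tool_rot: [[1.0, 0.002, 0.003], [0.002, -1.0, -0.001], [0.003, 0.001, -1.0]]
ft_force: [-0.4, -0.2, 3.6]
grip_width: 0.0563
```

Call:
arm_command(
  rows="1 0 0 0 0 0 0; 1 0 0 -20 0 0 0; 1 0 0 -30 0 0 0; 1 0 0 -35 0 0 0; 1 0 0 -40 0 0 0",
)

```text
time_s: 34.93
position: [0.5821, -0.0212, 0.2089]
tool_rot: [[1.0, 0.002, -0.003], [0.002, -1.0, 0.001], [-0.003, -0.001, -1.0]]
ft_force: [0.3, -0.5, -2.5]
grip_width: 0.0564
```

Call:
arm_command(
  rows="1 -5 15 0 0 0 0; 1 -10 30 0 0 0 0; 1 -10 30 0 0 0 0; 1 -10 30 0 0 0 0; 1 -10 30 0 0 0 0",
)

```text
time_s: 35.35
position: [0.5374, -0.1575, 0.2086]
tool_rot: [[1.0, 0.002, 0.0], [0.002, -1.0, -0.0], [0.0, 0.0, -1.0]]
ft_force: [1.5, 0.0, -2.5]
grip_width: 0.0561
```

Call:
arm_command(
  rows="1 -10 30 0 0 0 0; 1 -10 30 0 0 0 0; 1 -10 30 0 0 0 0; 1 -10 30 0 0 0 0; 1 -10 30 0 0 0 0",
)

```text
time_s: 35.77
position: [0.4876, -0.3078, 0.2085]
tool_rot: [[1.0, 0.002, 0.0], [0.002, -1.0, -0.0], [0.0, 0.0, -1.0]]
ft_force: [0.0, 0.1, -3.2]
grip_width: 0.0563
```

Call:
arm_command(
  rows="1 -10 30 0 0 0 0; 1 -12 30 0 0 0 0; 1 -5 16 0 0 0 0; 1 0 0 0 0 0 0; 1 0 0 0 0 0 0",
)

```text
time_s: 36.18
position: [0.4614, -0.3827, 0.2081]
tool_rot: [[1.0, 0.0, 0.0], [0.0, -1.0, 0.001], [0.0, -0.001, -1.0]]
ft_force: [0.6, 1.2, -2.5]
grip_width: 0.0565
```

Run:
```python
from h import *
s=readout.observe(); print(s['position'])
a=snap('wrist','w13.png',s=1.42)
for p in [(.615,-.228,.008),(.615,-.436,.008),(.394,-.436,.008),(.394,-.228,.008)]: print((proj('wrist',p)*1.42).round())
```

```text
[ 0.46136104 -0.38268723  0.20806685]
[167.  43.]
[481.  43.]
[465. 350.]
[211. 349.]
```

View pics/w13.png

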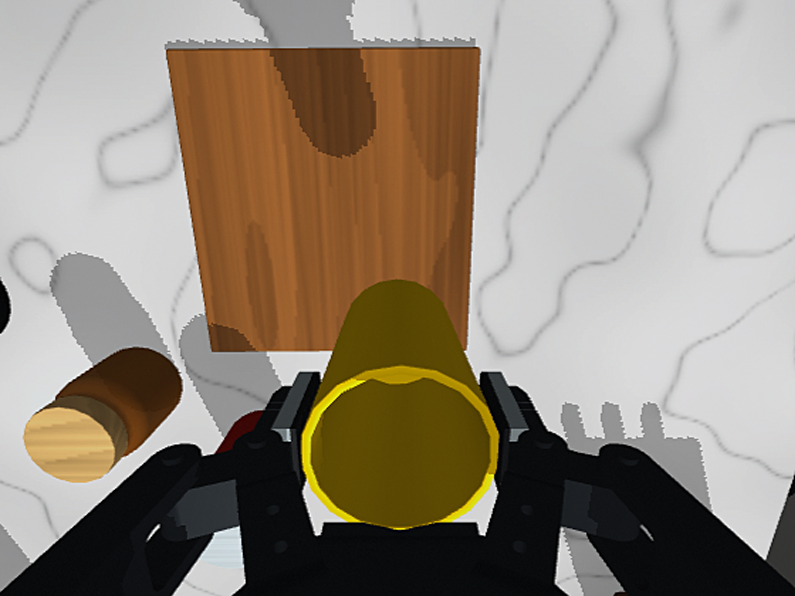

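The board's corners match the prediction: (167,47), (480,47), (467,349) and (211,351). The tin lies partly under the left finger, so I'll check its distance.

Run:
```python
from h import *
print(pix('wrist',225/1.42,550/1.42,.1), pix('wrist',245/1.42,412/1.42,.0), pix('scene',389/1.42,190/1.42,.1))
```

```text
[ 0.28267531 -0.26082342  0.1       ] [ 0.33019559 -0.24607137  0.        ] [ 0.30205926 -0.25898649  0.1       ]
```

Call:
arm_command(
  rows="1 0 0 25 0 0 0; 1 0 0 30 0 0 0; 1 0 0 30 0 0 0; 1 0 0 20 0 0 0; 1 0 0 0 0 0 0",
)

```text
time_s: 36.65
position: [0.461, -0.3795, 0.0993]
tool_rot: [[1.0, 0.004, -0.005], [0.004, -1.0, 0.007], [-0.005, -0.007, -1.0]]
ft_force: [1.1, 0.4, -2.8]
grip_width: 0.0562
```

Call:
arm_command(
  rows="1 0 0 0 0 0 0; 1 0 0 0 0 0 0; 1 0 0 7 0 0 0; 1 0 0 7 0 0 0; 1 0 0 0 0 0 0",
)

```text
time_s: 37.07
position: [0.4613, -0.3821, 0.0883]
tool_rot: [[1.0, 0.002, -0.001], [0.002, -1.0, 0.001], [-0.001, -0.001, -1.0]]
ft_force: [-0.7, 0.5, -2.6]
grip_width: 0.0564
```

Call:
arm_command(
  rows="0.15 0 0 0 0 0 0; 0.15 0 0 0 0 0 0; 0.15 0 0 0 0 0 0; 0.15 0 0 0 0 0 0; 0.15 0 0 0 0 0 0",
)

```text
time_s: 37.48
position: [0.4617, -0.3827, 0.0894]
tool_rot: [[1.0, 0.002, 0.0], [0.002, -1.0, -0.0], [0.0, 0.0, -1.0]]
ft_force: [0.0, 1.0, 0.5]
grip_width: 0.0724
```

Call:
arm_command(
  rows="0 0 0 -15 0 0 0; 0 0 0 -30 0 0 0; 0 0 0 -30 0 0 0; 0 0 0 -35 0 0 0; 0 0 0 -27 0 0 0",
)

```text
time_s: 37.9
position: [0.4617, -0.3826, 0.229]
tool_rot: [[1.0, 0.002, 0.001], [0.002, -1.0, -0.002], [0.001, 0.002, -1.0]]
ft_force: [0.4, 0.0, 0.5]
grip_width: 0.0851
```

Call:
arm_command(
  rows="0 9 -35 0 0 0 0; 0 9 -35 0 0 0 0; 0 9 -35 0 0 0 0; 0 9 -35 0 0 0 0; 0 9 -35 0 0 0 0",
)

```text
time_s: 38.32
position: [0.5064, -0.2059, 0.2264]
tool_rot: [[1.0, 0.001, 0.0], [0.001, -1.0, -0.0], [0.0, 0.0, -1.0]]
ft_force: [0.8, 0.4, 0.7]
grip_width: 0.0852
```

Call:
arm_command(
  rows="0 9 -35 0 0 0 0; 0 9 -35 0 0 0 0; 0 9 -35 0 0 0 0; 0 9 -35 0 0 0 0; 0 9 -35 0 0 0 0",
)

```text
time_s: 38.73
position: [0.5511, -0.0306, 0.2264]
tool_rot: [[1.0, 0.002, 0.001], [0.002, -1.0, -0.0], [0.001, 0.0, -1.0]]
ft_force: [0.3, -0.4, 0.8]
grip_width: 0.0857
```

Call:
arm_command(
  rows="0 10 -35 0 0 0 0; 0 10 -35 0 0 0 0; 0 11 -39 0 0 0 0; 0 0 0 0 0 0 0; 0 0 0 0 0 0 0",
)

```text
time_s: 39.15
position: [0.5818, 0.0784, 0.226]
tool_rot: [[1.0, 0.005, -0.0], [0.005, -1.0, -0.0], [-0.0, 0.0, -1.0]]
ft_force: [-0.0, 0.3, -0.9]
grip_width: 0.0852
```

Run:
```python
from h import *
s=readout.observe(); print(s['position'])
a=snap('wrist','w14.png')
print(fit(a,'wrist','g',(.582,.0775),.005,win=80))
b=snap('scene','s14.png'); print(fit(b,'scene','y',(.461,-.382),.008))
```

```text
[0.58178865 0.07843096 0.22599509]
(array([0.5812, 0.0758]), np.float64(0.046))
(array([ 0.4596, -0.3786]), np.float64(0.104))
```

Call:
arm_command(
  rows="0 0 1 24 0 0 0; 0 0 0 30 0 0 0; 0 0 0 30 0 0 0; 0 0 0 30 0 0 0; 0 0 0 30 0 0 0",
)

```text
time_s: 39.67
position: [0.5816, 0.0739, 0.0812]
tool_rot: [[1.0, -0.001, 0.001], [-0.001, -1.0, -0.0], [0.001, 0.0, -1.0]]
ft_force: [1.7, 0.3, -0.1]
grip_width: 0.0854
```

Call:
arm_command(
  rows="1 0 0 0 0 0 0; 1 0 0 0 0 0 0; 1 0 0 0 0 0 0; 1 0 0 0 0 0 0; 1 0 0 0 0 0 0",
)

```text
time_s: 40.08
position: [0.5824, 0.0754, 0.0838]
tool_rot: [[1.0, 0.002, 0.003], [0.002, -1.0, -0.0], [0.003, 0.0, -1.0]]
ft_force: [0.4, -0.1, -2.1]
grip_width: 0.0573
```

Call:
arm_command(
  rows="1 0 0 0 0 0 0; 1 0 0 -20 0 0 0; 1 0 0 -30 0 0 0; 1 0 0 -35 0 0 0; 1 0 0 -40 0 0 0",
)

```text
time_s: 40.5
position: [0.581, 0.0757, 0.2081]
tool_rot: [[1.0, 0.002, -0.002], [0.002, -1.0, 0.0], [-0.002, -0.0, -1.0]]
ft_force: [0.8, -0.0, -1.4]
grip_width: 0.0573
```

Call:
arm_command(
  rows="1 -5 15 0 0 0 0; 1 -10 30 0 0 0 0; 1 -10 30 0 0 0 0; 1 -10 30 0 0 0 0; 1 -10 30 0 0 0 0",
)

```text
time_s: 40.92
position: [0.5363, -0.0605, 0.2078]
tool_rot: [[1.0, 0.003, 0.001], [0.003, -1.0, -0.0], [0.001, 0.0, -1.0]]
ft_force: [-0.4, -0.4, -1.4]
grip_width: 0.0571
```

Call:
arm_command(
  rows="1 -10 30 0 0 0 0; 1 -10 30 0 0 0 0; 1 -10 30 0 0 0 0; 1 -10 30 0 0 0 0; 1 -10 30 0 0 0 0",
)

```text
time_s: 41.33
position: [0.4865, -0.2108, 0.2078]
tool_rot: [[1.0, 0.002, 0.001], [0.002, -1.0, -0.001], [0.001, 0.001, -1.0]]
ft_force: [0.4, -0.4, -1.0]
grip_width: 0.0573
```

Call:
arm_command(
  rows="1 -10 30 0 0 0 0; 1 -12 30 0 0 0 0; 1 -5 13 0 0 0 0; 1 0 0 0 0 0 0; 1 0 0 0 0 0 0",
)

```text
time_s: 41.75
position: [0.4603, -0.2825, 0.2073]
tool_rot: [[1.0, 0.001, 0.0], [0.001, -1.0, 0.0], [0.0, -0.0, -1.0]]
ft_force: [0.0, 0.6, -1.5]
grip_width: 0.0575
```

Call:
arm_command(
  rows="1 0 0 25 0 0 0; 1 0 0 30 0 0 0; 1 0 0 30 0 0 0; 1 0 0 20 0 0 0; 1 0 0 0 0 0 0",
)

```text
time_s: 42.17
position: [0.4596, -0.2798, 0.0988]
tool_rot: [[1.0, 0.003, -0.005], [0.004, -1.0, 0.005], [-0.005, -0.005, -1.0]]
ft_force: [-0.5, 0.4, -0.8]
grip_width: 0.0569
```

Call:
arm_command(
  rows="1 0 0 0 0 0 0; 1 0 0 0 0 0 0; 1 0 0 7 0 0 0; 1 0 0 7 0 0 0; 1 0 0 0 0 0 0",
)

```text
time_s: 42.58
position: [0.4602, -0.2822, 0.0874]
tool_rot: [[1.0, 0.002, -0.001], [0.002, -1.0, 0.001], [-0.001, -0.001, -1.0]]
ft_force: [0.8, 0.8, -1.5]
grip_width: 0.0572
```

Call:
arm_command(
  rows="0.15 0 0 0 0 0 0; 0.15 0 0 0 0 0 0; 0.15 0 0 0 0 0 0; 0.15 0 0 0 0 0 0; 0.15 0 0 0 0 0 0",
)

```text
time_s: 43.0
position: [0.4605, -0.2827, 0.0884]
tool_rot: [[1.0, 0.002, 0.0], [0.002, -1.0, -0.0], [0.0, 0.0, -1.0]]
ft_force: [-0.1, 0.1, -0.5]
grip_width: 0.0726
```

Call:
arm_command(
  rows="0.15 0 0 -15 0 0 0; 0.15 0 0 -30 0 0 0; 0 0 0 -30 0 0 0; 0 0 0 -35 0 0 0; 0 0 0 -30 0 0 0",
)

```text
time_s: 43.42
position: [0.4604, -0.2825, 0.2304]
tool_rot: [[1.0, 0.002, 0.001], [0.002, -1.0, -0.001], [0.001, 0.001, -1.0]]
ft_force: [0.2, -0.7, -0.1]
grip_width: 0.0852
```

Call:
arm_command(
  rows="0 21 -31 0 0 0 0; 0 21 -31 0 0 0 0; 0 21 -31 0 0 0 0; 0 21 -31 0 0 0 0; 0 21 -31 0 0 0 0",
)

```text
time_s: 43.83
position: [0.5658, -0.1257, 0.2284]
tool_rot: [[1.0, 0.002, 0.0], [0.002, -1.0, -0.0], [0.0, 0.0, -1.0]]
ft_force: [0.5, -0.9, -0.5]
grip_width: 0.0852
```

Call:
arm_command(
  rows="0 21 -31 0 0 0 0; 0 21 -31 0 0 0 0; 0 21 -31 0 0 0 0; 0 21 -31 0 0 0 0; 0 20 -31 0 0 0 0",
)

```text
time_s: 44.25
position: [0.6696, 0.0296, 0.2282]
tool_rot: [[1.0, 0.002, 0.0], [0.002, -1.0, -0.0], [0.0, 0.0, -1.0]]
ft_force: [-0.0, -0.3, -0.1]
grip_width: 0.0855
```

Call:
arm_command(
  rows="0 0 0 0 0 0 0; 0 0 0 0 0 0 0",
)

```text
time_s: 44.42
position: [0.6692, 0.0295, 0.2275]
tool_rot: [[1.0, 0.005, -0.001], [0.005, -1.0, -0.0], [-0.001, 0.0, -1.0]]
ft_force: [-0.2, 0.5, 0.1]
grip_width: 0.0853
```

Run:
```python
from h import *
s=readout.observe(); print(s['position'])
a=snap('wrist','w15.png'); b=snap('scene','s15.png')
print(fit(b,'scene','g',(.46,-.282),.008),fit(b,'scene','y',(.461,-.382),.008))
cv2.imwrite('pics/m15.png',np.hstack([a[60:360,130:430],cv2.resize(b[80:330,120:350],(500,543))[:300*1+243][:300] if 0 else cv2.resize(b[90:340,130:380],(300,300))]))
for q in((.6695,.0275,.125),): print(proj('wrist',q)-[130,60])
```

```text
[0.66919967 0.02949593 0.22746248]Traceback (most recent call last):
  File "<stdin>", line 4, in <module>
  File "h.py", line 26, in fit
    nl,lab,st,_=cv2.connectedComponentsWithStats(m); k=1+np.argmax(st[1:,4]); m=(lab==k).astype(np.uint8)
                                                         ~~~~~~~~~^^^^^^^^^^
    return _wrapfunc(a, 'argmax', axis=axis, out=out, **kwds)
    return bound(*args, **kwds)
ValueError: attempt to get argmax of an empty sequence
```

Green may only be hidden from the scene camera, so I'll look.

Run:
```python
from h import *
a=cv2.imread('pics/raw_w15.png'); b=cv2.imread('pics/raw_s15.png')
cv2.imwrite('pics/m15.png',np.hstack([a[60:420,100:460],cv2.resize(b[70:320,130:430],(432,360))]))
print(proj('wrist',(.6695,.0275,.125))-[100,60])
```

```text
[180.19085085 157.03945978]
```

View pics/m15.png

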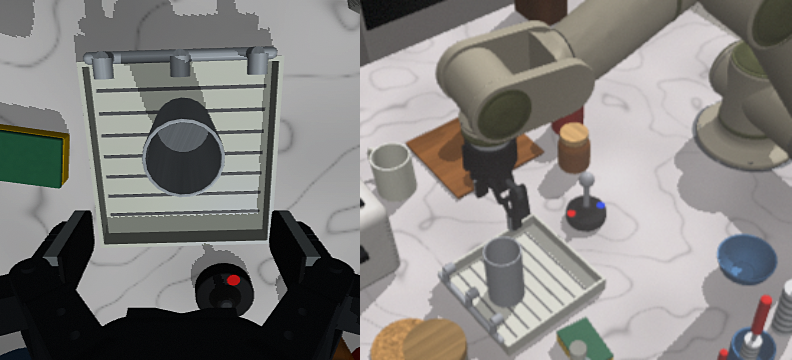

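The beaker is still at its spot, with its rim at (183,157). The arm hides the board in this view. I'll grasp the beaker.

Call:
arm_command(
  rows="0 0 2.5 7 0 0 0; 0 0 0 30 0 0 0; 0 0 0 30 0 0 0; 0 0 0 30 0 0 0; 0 0 0 30 0 0 0",
  squeeze=60,
)

```text
time_s: 44.93
position: [0.6682, 0.0238, 0.0998]
tool_rot: [[1.0, -0.0, 0.0], [-0.0, -1.0, -0.0], [0.0, 0.0, -1.0]]
ft_force: [0.1, 0.1, -0.9]
grip_width: 0.0851
```

Call:
arm_command(
  rows="1 0 0 0 0 0 0; 1 0 0 0 0 0 0; 1 0 0 0 0 0 0; 1 0 0 0 0 0 0; 1 0 0 0 0 0 0",
)

```text
time_s: 45.35
position: [0.6694, 0.025, 0.1028]
tool_rot: [[1.0, 0.002, 0.003], [0.002, -1.0, -0.0], [0.003, 0.0, -1.0]]
ft_force: [-0.1, 0.1, -3.5]
grip_width: 0.0645
```

Call:
arm_command(
  rows="1 0 0 0 0 0 0; 1 0 0 -20 0 0 0; 1 0 0 -35 0 0 0; 1 0 0 -40 0 0 0; 1 0 0 -40 0 0 0",
)

```text
time_s: 45.77
position: [0.6684, 0.0254, 0.238]
tool_rot: [[1.0, 0.002, -0.0], [0.002, -1.0, 0.0], [-0.0, -0.0, -1.0]]
ft_force: [1.4, -0.4, -2.6]
grip_width: 0.0645
```

Call:
arm_command(
  rows="1 -5 15 -10 0 0 0; 1 -8 25 0 0 0 0; 1 -8 25 0 0 0 0; 1 -8 25 0 0 0 0; 1 -8 25 0 0 0 0",
)

```text
time_s: 46.18
position: [0.6312, -0.091, 0.2461]
tool_rot: [[1.0, 0.002, -0.0], [0.002, -1.0, -0.0], [-0.0, 0.0, -1.0]]
ft_force: [-0.2, -1.1, -2.8]
grip_width: 0.0648
```

Call:
arm_command(
  rows="1 -8 25 0 0 0 0; 1 -8 25 0 0 0 0; 1 -8 25 0 0 0 0; 1 0 0 0 0 0 0; 1 0 0 0 0 0 0",
)

```text
time_s: 46.6
position: [0.6076, -0.1662, 0.246]
tool_rot: [[1.0, -0.001, -0.0], [-0.001, -1.0, 0.0], [-0.0, -0.0, -1.0]]
ft_force: [0.2, 0.5, -2.3]
grip_width: 0.0648
```

Run:
```python
from h import *
s=readout.observe(); print(s['position'],s['grip_width'])
a=snap('wrist','w16.png'); b=snap('scene','s16.png'); t=snap('top','t16.png')
for im,n in((a,'wrist'),(b,'scene'),(t,'top')):
  for c,p in(('g',(.46,-.282)),('y',(.461,-.382))):
    try: print(n,c,fit(im,n,c,p,.008,win=70 if n=='wrist' else 33))
    except Exception as e: print(n,c,e)
```

```text
[ 0.60757114 -0.16616329  0.24604447] 0.06484618738122822
wrist g (array([ 0.135 , -0.0107]), np.float64(1.0))
wrist y (array([ 0.4599, -0.3797]), np.float64(0.535))
scene g (array([ 0.4627, -0.275 ]), np.float64(0.148))
scene y (array([ 0.4124, -0.4057]), np.float64(5.902))
top g (array([ 0.4622, -0.2788]), np.float64(0.138))
top y (array([ 0.4612, -0.3819]), np.float64(0.047))
```

The top view puts green at (.462,-.279) and yellow at (.461,-.382), both where I put them. I'll place the beaker.

Call:
arm_command(
  rows="1 -8.5 23.7 0 0 0 0; 1 -8.5 23.7 0 0 0 0; 1 -8.5 23.7 0 0 0 0; 1 -8.5 23.7 0 0 0 0; 1 -8.5 23.7 0 0 0 0",
)

```text
time_s: 47.17
position: [0.5659, -0.2833, 0.2461]
tool_rot: [[1.0, 0.004, 0.0], [0.004, -1.0, 0.0], [0.0, -0.0, -1.0]]
ft_force: [0.1, -1.3, -2.9]
grip_width: 0.0647
```

Call:
arm_command(
  rows="1 -8.5 23.7 0 0 0 0; 1 -8.5 23.7 0 0 0 0; 1 0 0 0 0 0 0; 1 0 0 0 0 0 0; 1 0 0 20 0 0 0",
)

```text
time_s: 47.58
position: [0.5506, -0.3306, 0.2296]
tool_rot: [[1.0, 0.003, 0.006], [0.003, -1.0, -0.005], [0.006, 0.005, -1.0]]
ft_force: [1.2, -0.9, -2.1]
grip_width: 0.0649
```

Call:
arm_command(
  rows="1 0 0 30 0 0 0; 1 0 0 30 0 0 0; 1 0 0 30 0 0 0; 1 0 0 15 0 0 0; 1 0 0 0 0 0 0",
)

```text
time_s: 48.0
position: [0.5485, -0.3281, 0.1173]
tool_rot: [[1.0, 0.004, -0.005], [0.004, -1.0, 0.005], [-0.005, -0.005, -1.0]]
ft_force: [-0.3, 0.5, -3.9]
grip_width: 0.0651
```

Call:
arm_command(
  rows="1 0 0 0 0 0 0; 1 0 0 0 0 0 0; 1 0 0 0 0 0 0",
)

```text
time_s: 48.25
position: [0.5499, -0.3308, 0.123]
tool_rot: [[1.0, 0.003, 0.003], [0.003, -1.0, -0.002], [0.003, 0.002, -1.0]]
ft_force: [0.3, 0.2, -3.0]
grip_width: 0.0645
```

Call:
arm_command(
  rows="1 0 0 8 0 0 0; 1 0 0 8 0 0 0; 1 0 0 0 0 0 0; 1 0 0 0 0 0 0; 1 0 0 0 0 0 0",
)

```text
time_s: 48.67
position: [0.549, -0.3309, 0.1051]
tool_rot: [[1.0, 0.002, -0.0], [0.002, -1.0, -0.0], [-0.0, 0.0, -1.0]]
ft_force: [-0.2, -0.1, -2.9]
grip_width: 0.0646
```

Call:
arm_command(
  rows="0.12 0 0 0 0 0 0; 0.12 0 0 0 0 0 0; 0.12 0 0 0 0 0 0; 0.12 0 0 0 0 0 0; 0.12 0 0 0 0 0 0",
)

```text
time_s: 49.08
position: [0.5491, -0.3309, 0.1054]
tool_rot: [[1.0, 0.002, 0.0], [0.002, -1.0, -0.0], [0.0, 0.0, -1.0]]
ft_force: [0.3, -0.1, 0.6]
grip_width: 0.075
```

Call:
arm_command(
  rows="0.12 0 0 -15 0 0 0; 0 0 0 -35 0 0 0; 0 0 0 -40 0 0 0; 0 0 0 -40 0 0 0; 0 0 0 -40 0 0 0",
)

```text
time_s: 49.5
position: [0.5487, -0.3305, 0.2773]
tool_rot: [[1.0, 0.002, 0.0], [0.002, -1.0, -0.0], [0.0, 0.0, -1.0]]
ft_force: [1.1, -0.8, 0.8]
grip_width: 0.0851
```

Call:
arm_command(
  rows="0 -15 -35 0 0 0 0; 0 -15 -35 0 0 0 0; 0 -15 -35 0 0 0 0; 0 -15 -35 0 0 0 0; 0 -15 -35 0 0 0 0",
)

```text
time_s: 49.92
position: [0.4726, -0.1544, 0.2753]
tool_rot: [[1.0, 0.002, 0.0], [0.002, -1.0, -0.0], [0.0, 0.0, -1.0]]
ft_force: [0.4, 0.5, 0.3]
grip_width: 0.0856
```

Call:
arm_command(
  rows="0 -15 -35 0 0 0 0; 0 -15 -35 0 0 0 0; 0 -15 -35 0 0 0 0; 0 -10 -35 0 0 0 0; 0 0 0 0 0 0 0",
)

```text
time_s: 50.33
position: [0.4161, -0.0116, 0.2758]
tool_rot: [[1.0, 0.006, 0.001], [0.006, -1.0, 0.001], [0.001, -0.001, -1.0]]
ft_force: [0.6, -0.7, 0.2]
grip_width: 0.0854
```

Run:
```python
from h import *
s=readout.observe(); print(s['position'],s['ft_force'])
a=snap('top','t17.png'); b=snap('scene','s17.png')
cv2.imwrite('pics/m17.png',np.hstack([a[70:310,130:470],b[70:350,100:480][:240]]))
for im,n in((b,'scene'),(a,'top')):
  for c,p in(('g',(.46,-.282)),('y',(.461,-.382))):
    try: print(n,c,fit(im,n,c,p,.008))
    except Exception as e: print(n,c,e)
```

```text
[ 0.41611393 -0.01157105  0.27578818] [ 0.62573204 -0.72088051  0.15546658]
scene g (array([ 0.4627, -0.275 ]), np.float64(0.152))
scene y (array([ 0.4594, -0.3788]), np.float64(0.196))
top g (array([ 0.4622, -0.2788]), np.float64(0.138))
top y (array([ 0.461 , -0.3815]), np.float64(0.051))
```

View pics/m17.png

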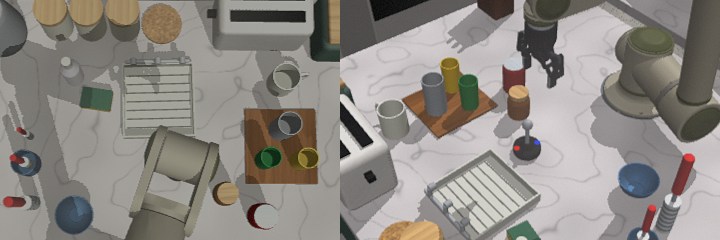

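```bash
python3 -c "
from rig import env; print(env.close_job())"
```

```text
the job is handed in; nothing more can be done
None
```

The job is done and handed in after about 50 s of robot time; the hand-in reports no verdict.

**What I did:**
- **Scrub:** I scrubbed the beaker with the middle-sized brush. It went to the bottom three times (tip about 19 mm above the worktop) and was pulled up to about 100 mm in between. I then put it back in its pot.
- **Rinse:** I stood the beaker, green and yellow tumblers in the tray; there was no orange tumbler. I held the joystick about 0.42 rad towards blue for about 3 s, brought it back by hand and let go.
- **Serve:** I moved all three onto the wooden board.

**Last checks:**
- **Vessels:** The final top and scene pictures show all three upright on the board. The fitted positions from the two cameras agree within 4 mm: green about (0.462, -0.277) and yellow about (0.460, -0.380). The beaker has no fitted position; I checked it by eye and from its release point at (0.549, -0.331).
- **Everything else:** By eye in the same pictures, the joystick is upright, the brush is in its pot and the other things look where they were.
- **Knock:** I saw no sign of a vessel being knocked aside.
- **Failed or disagreeing:** Some automatic colour fits failed when the arm was in the way or the thresholds were too tight. I repeated them or used another camera.

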